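# Set up the still life under the lamp

## Robot

A 6-joint arm with a two-finger parallel gripper is mounted at the origin on the work surface. World frame = base frame: x ahead of the robot, y to its left, z up, the work surface at z = 0. Lengths are in mm, angles in rad, forces in N, time in s.
With the tool pointing down it reaches from about 300 to 850 mm from the base axis. Payload 5.4 kg.
Tool frame: the origin (TCP) lies where the fingers leave the gripper's body, on its centre line; the fingertips stand 73 mm ahead of it and the grasp point (between the pads) lies 54 mm ahead of it; x points along the fingers, z is the direction in which the jaws open and shut, and the axes are right-handed (so a half turn about x gives the same grasp; the last joint's range is limited). The gripper opens to 85 mm and grips with 20 to 120 N. Pads are 22 mm wide; open, the fingers measure 114 mm over their backs; the gripper's body (76 mm by 85 mm) begins 54 mm behind the grasp point. The pads swing forward as they close: fully open they stand 13 mm farther back than shut.
Start: joints at [-1.475, 0.158, 1.597, -0, 1.386, -0.21], TCP at [173.084, -548.315, 303.899] pointing down, gripper open.
Joint ranges: [-2.91, 2.91], [-0.94, 2.29], [0.18, 2.7], [-1.29, 4.43], [0.17, 2.64], [-3, 3]. Speed limits (rad/s): [2.57, 2.57, 3.14, 3.14, 3.14, 3.14].

## Interface

Orientations are given as a 3x3 rotation matrix whose columns are the frame's x, y, z axes.
In Python, from rig import readout, eyes, workorder gives the robot as it stands.
- The arm moves only by the tool servo_tool, never from a script. Its argument "series" is a list of rows, each a list of 7 numbers: the shift along the tool's x, y, z in mm, then the turn, a rotation vector about the tool's x, y, z in degrees, then the closure, from 0 (fully open) to 1 (shut). A call has 1 to 5 rows; each row shifts and turns the commanded pose from where the row before left it, along the tool's axes as they then stand; what a row does not reach is not made up. A row lasts 1/10 s, in which the tool goes at most 50 mm and 8.59 degrees, less where a joint would pass 70% of its speed; a pose out of reach is approached as far as the arm can. A call with a gripper value outside its range is refused whole. The fingers move at their own pace and stop on an object; the grip force is fixed at half the most. Time passes only in rows, so rows that do not move let the fingers close. It gives the time, the measured TCP pose, the force and the opening at its end, in the units of the state.
- readout.get_state(): the state, without advancing time (a new reading comes with each control period).
- eyes.get_image(name): name is "side" or "top" or "wrist"; returns a dict with "color" (384x512x3 uint8, red, green, blue), "intrinsics" (3x3 intrinsics, pixels), "world_to_cam" (4x4, takes a point from world to camera coordinates). Camera axes: x right, y down, z forward; pixel columns grow to the right and rows downward; lengths in mm; the calibration is good to about 2 mm. A picture is of the moment at which its call begins. There is no depth.
- workorder.sign_off(): hands the job in, once; it reports no verdict.
The state is a dict: "clock": time; "joint_positions": joint angles; "dq": joint speeds; "tau": joint torques, N m; "ee_pos": TCP position; "ee_rot": TCP orientation; "force": force on the tool from outside, world axes, zero at the start; "torque": the same for the moment, N m; "width": finger opening in mm.
Only numpy, scipy, OpenCV 4.12 (cv2) and the standard library are available. Lean on these libraries where they do the work, as an engineer would, in place of code of your own. Each camera call takes 0.05 s, during which the arm holds its last target.

## Task

Set up the still life for the drawing class on the plywood board: first swing the lamp arm well clear, to the left, then stand whichever of these things are on the table upright on the board, as seen from the robot and square to the board: the bottle midway between the jug and the crock without touching either, the cup straight in front of the jug, the tin can straight behind the jug, the plaster prism straight behind the crock and the wooden casket straight to the right of the crock, each with a gap of about 3 cm to its neighbour. When all of them stand there, swing the lamp back so that its head is over the middle of the board. Leave the jug, the crock and everything else on the table where they are; things may get knocked, so check the set-up before you finish.

Things in the scene. Friction and masses are not known exactly. Their poses are not given: they have to be found in the camera images.
- board: plywood staging board lying on the table, 340 (x) by 520 (y) by 12 thick, fixed. Origin at the centre of its underside; its x axis points away from the robot ('behind'), its y axis to the left. Its top is 12 above the table.
- board_mid (a point): the middle of the board's top face.
- jug: brown earthenware jug standing on the board, left of its middle: round belly 90 across, 135 tall, handle on its left (y) side reaching 78 from the axis, heavy. Origin at the centre of its underside; axes as the board's.
- crock: white ceramic lidded crock with a thin blue band standing on the board, right of its middle: 84 across, 114 tall with its lid knob, heavy. Origin at the centre of its underside; axes as the board's.
- bottle: green glass bottle, 60 across, 185 tall: straight to 98, shoulder to 125, then a neck 28 across up to 185 (grip it by the neck). Origin at the centre of its underside, z up. May be absent.
- cup: small white ceramic cup without handle, open at the top, 66 across at the rim and a little less at the foot, 72 tall. Origin at the centre of its underside, z up. May be absent.
- can: plain ribbed tin can, a closed cylinder 66 across, 110 tall. Origin at the centre of its underside, z up. May be absent.
- casket: small wooden casket with a dark lid (fixed shut), 66 along its x, 60 along its y, 67 tall. Origin at the centre of its underside, z up. May be absent.
- prism: white plaster drawing solid: six-sided prism 110 tall, 56 across flats; one pair of flats faces along its own x axis, the others at 60 degrees to it. Origin at the centre of its underside, z up. May be absent.
- lamp_arm (a joint): angle of the lamp's horizontal arm about its upright post, which stands behind the board at the left. About 0 with the head over the board's middle; grows as the arm swings clear to the left (clockwise from above), stops at -0.35 and 1.4; more than 1.0 is well clear. Stays where left; under 2 N moves it.
- lamp_knob (a point): on the lamp head at the end of the arm: an upright round knob 26 across to grip from above, standing from 293 to 337 above the table, this point on its axis at 315. Directly below it is the white shade, 100 across, from 235 to 283 above the table. The arm is a tube 16 thick at 285, 291 from post axis to knob.
- lamp_hinge (a point): on the axis of the lamp post, 315 above the table (the post itself ends at 298).
- eraser: bystander: white eraser 50 by 26 by 14 lying among the things. Origin at the centre of its underside.
- paint_bowl: bystander: orange paint bowl, 100 across, 40 tall, at the front left. Origin at the centre of its underside.
- paintbrush: bystander: paintbrush 200 long lying in front of the board.
- sketchbook: bystander: black sketchbook 210 by 150 by 18, left of the board. Origin at the centre of its underside.
- charcoal_box: bystander: flat cardboard box 60 by 120 by 20, at the right rear. Origin at the centre of its underside.
Things that resemble listed ones, but are neither listed nor needed, are in the scene too. What is shaped like the can but purple is not meant.

How it is judged (in metres and radians):
On the way, in this order (a step that is already met when the one before it is completed fails the run):
1. the lamp arm is swung well clear to the left (value of joint lamp_arm above 0.95 rad), for 0.2 s.
2. all the things present stand in their places, released, with the lamp still clear (y of bottle in the frame of jug below -0.081 m and y of bottle in the frame of crock above 0.078 m and x of bottle in the frame of jug between -0.027 and 0.027 m and x of bottle in the frame of crock between -0.027 and 0.027 m and z of bottle in the frame of board between 0.008 and 0.018 m and angle between each of bottle, cup, can, casket, prism's own z axis and vertical below 0.1 rad and linear speed of each of bottle, cup, can, casket, prism below 0.03 m/s and contact force between each of bottle, cup, can, casket, prism and the fingers below 0.1 N and x of cup in the frame of jug between -0.135 and -0.083 m and y of cup in the frame of jug between -0.025 and 0.025 m and z of cup in the frame of board between 0.008 and 0.018 m and x of can in the frame of jug between 0.083 and 0.135 m and y of can in the frame of jug between -0.025 and 0.025 m and z of can in the frame of board between 0.008 and 0.018 m and y of casket in the frame of crock between -0.135 and -0.083 m and x of casket in the frame of crock between -0.025 and 0.025 m and z of casket in the frame of board between 0.008 and 0.018 m and x of prism in the frame of crock between 0.083 and 0.135 m and y of prism in the frame of crock between -0.025 and 0.025 m and z of prism in the frame of board between 0.008 and 0.018 m and value of joint lamp_arm above 0.95 rad), for 0.2 s.
3. the lamp head is back over the middle of the board (horizontal distance between lamp_knob and board_mid below 0.045 m), for 0.2 s.
At the end, for the whole second after the job is handed in: Everything present stands upright, at rest, on the board; centres 83-135 mm from the neighbour's, 25 mm sideways; bottle between, 81 mm or more from the jug, 78 from the crock, 27 in depth. Jug, crock within 20 mm of their start. Lamp knob at rest within 45 mm of board_mid, level (y of bottle in the frame of jug below -0.081 m and y of bottle in the frame of crock above 0.078 m and x of bottle in the frame of jug between -0.027 and 0.027 m and x of bottle in the frame of crock between -0.027 and 0.027 m and z of bottle in the frame of board between 0.008 and 0.018 m and angle between each of bottle, cup, can, casket, prism, jug, crock's own z axis and vertical below 0.1 rad and linear speed of each of bottle, cup, can, casket, prism below 0.03 m/s and contact force between each of bottle, cup, can, casket, prism and the fingers below 0.1 N and x of cup in the frame of jug between -0.135 and -0.083 m and y of cup in the frame of jug between -0.025 and 0.025 m and z of cup in the frame of board between 0.008 and 0.018 m and x of can in the frame of jug between 0.083 and 0.135 m and y of can in the frame of jug between -0.025 and 0.025 m and z of can in the frame of board between 0.008 and 0.018 m and y of casket in the frame of crock between -0.135 and -0.083 m and x of casket in the frame of crock between -0.025 and 0.025 m and z of casket in the frame of board between 0.008 and 0.018 m and x of prism in the frame of crock between 0.083 and 0.135 m and y of prism in the frame of crock between -0.025 and 0.025 m and z of prism in the frame of board between 0.008 and 0.018 m and distance of each of jug, crock from where it was at the start of the episode below 0.02 m and horizontal distance between lamp_knob and board_mid below 0.045 m and velocity of joint lamp_arm between -0.05 and 0.05 rad/s); the robot touches nothing.
It fails at once if another thing on the table is shifted by more than 5 cm (distance of any of eraser, paint_bowl, paintbrush, sketchbook, charcoal_box from where it was at the start of the episode above 0.05 m).
Of bottle, cup, can, casket, prism only 4 to 5 are there at a start; the rules pass over those that are not, and their reading is None.
At some moment in a run one of cup, casket may be knocked a few centimetres aside while the robot is not near it.
It also fails if it takes over 210 s, if anything falls off the work surface, if the arm or the gripper's body presses on something with over 40 N, if the wrist force passes 120 N, or if a joint passes its speed limit or range.

## Working session

There is one attempt and no reset: what is moved stays moved. The work goes in short steps, Python scripts to look and compute and a tool call to move; the robot and the scene stay as the last step left them, time stands still between calls to the robot, and variables do not carry over. Pictures are saved under pics/ and viewed, and the job is handed in when it is done.

Besides the shell and the picture viewer there is one more tool, called after "Call:" as a command line: name --pt "numbers of a row" for each row, then --argument value for the rest. servo_tool: Moves the arm, as the interface text tells. Its arguments: {"type":"object","properties":{"series":{"type":"array","items":{"type":"array","items":{"type":"number"}}}},"required":["series"]}

```bash
ls; mkdir -p pics
python3 - <<'E'
from rig import readout, eyes
import cv2, numpy as np
s=readout.get_state()
for k,v in s.items(): print(k,np.round(v,3).tolist())
for n in ["side","top","wrist"]:
    d=eyes.get_image(n); cv2.imwrite(f"pics/{n}0.png",cv2.cvtColor(d["color"],cv2.COLOR_RGB2BGR))
    print(n,d["intrinsics"].tolist() if hasattr(d["intrinsics"],'tolist') else d["intrinsics"],np.round(d["world_to_cam"],3).tolist())
E
```

```text
pics
clock 0.0
joint_positions [-1.475, 0.159, 1.598, 0.0, 1.386, -0.21]
dq [-0.0, 0.0, 0.0, 0.0, 0.001, -0.001]
tau [-0.0, -39.6, -33.143, -0.0, 0.008, -0.0]
ee_pos [173.038, -547.867, 302.939]
ee_rot [[-0.0, 0.954, 0.301], [0.002, 0.301, -0.954], [-1.0, 0.0, -0.002]]
force [-0.06, 0.154, -0.633]
torque [-0.0, -0.011, 0.056]
width 85.629
side [[411.7313921363246, 0.0, 260.1246099584588], [0.0, 411.7313921363246, 190.77190684618452], [0.0, 0.0, 1.0]] [[0.767, -0.641, -0.018, -396.895], [-0.453, -0.522, -0.723, 382.35], [0.454, 0.562, -0.691, 1470.191], [0.0, 0.0, 0.0, 1.0]]
top [[393.7335679617509, 0.0, 257.7374405536669], [0.0, 393.7335679617509, 198.25279510144418], [0.0, 0.0, 1.0]] [[-0.029, -0.999, -0.017, 30.113], [-0.994, 0.031, -0.105, 533.699], [0.106, 0.014, -0.994, 1479.837], [0.0, 0.0, 0.0, 1.0]]
wrist [[312.6990150286877, 0.0, 256.3357207052683], [0.0, 312.6990150286877, 191.5001759434875], [0.0, 0.0, 1.0]] [[0.301, -0.954, -0.001, -574.813], [-0.911, -0.288, 0.296, -39.013], [-0.282, -0.088, -0.955, 379.157], [0.0, 0.0, 0.0, 1.0]]
```

View pics/side0.png

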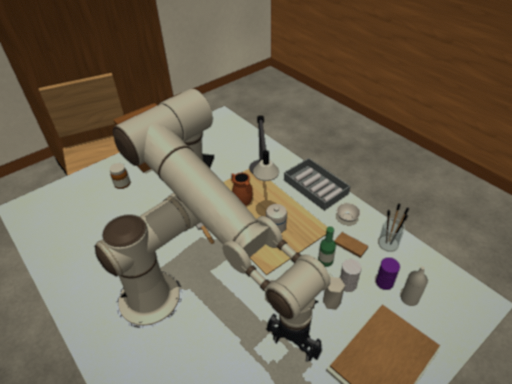

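View pics/top0.png

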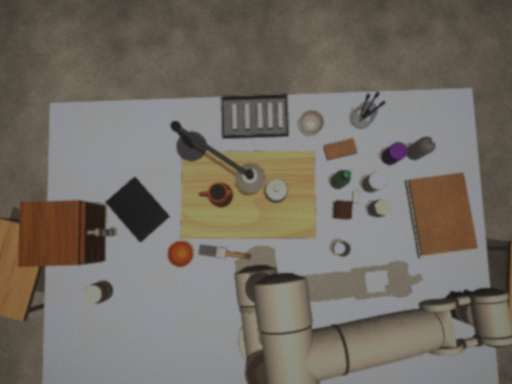

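View pics/wrist0.png

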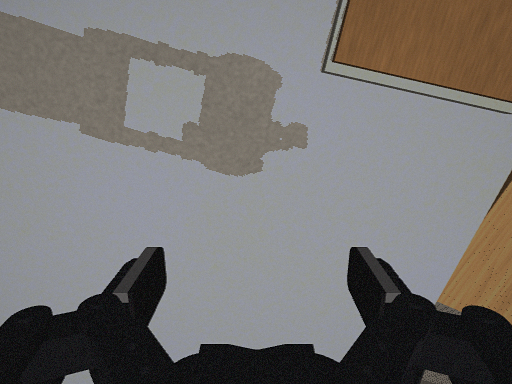

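```bash
cat > h.py <<'E'
import cv2, numpy as np
from rig import readout, eyes, workorder
np.set_printoptions(suppress=True,precision=1)
def snap(n,name=None,crop=None,s=4):
    d=eyes.get_image(n); im=cv2.cvtColor(d["color"],cv2.COLOR_RGB2BGR)
    if name:
        c=im if crop is None else im[crop[1]:crop[3],crop[0]:crop[2]]
        cv2.imwrite(f"pics/{name}.png",cv2.resize(c,None,fx=s,fy=s,interpolation=cv2.INTER_CUBIC))
    return d,im
def ray(d,u,v):
    K=np.array(d["intrinsics"]);T=np.array(d["world_to_cam"]);R=T[:3,:3];t=T[:3,3]
    o=-R.T@t; r=R.T@np.linalg.inv(K)@np.array([u,v,1.]); return o,r
def onz(d,u,v,z):
    o,r=ray(d,u,v); return (o+r*(z-o[2])/r[2])
def proj(d,p):
    K=np.array(d["intrinsics"]);T=np.array(d["world_to_cam"]); q=K@(T[:3,:3]@np.array(p,float)+T[:3,3]); return q[:2]/q[2]
E
python3 - <<'E'
from h import *
d,im=snap("top")
for nm,c in dict(a=(170,80,330,250),b=(300,90,450,260)).items():
    cv2.imwrite(f"pics/top_{nm}.png",cv2.resize(im[c[1]:c[3],c[0]:c[2]],None,fx=3.5,fy=3.5,interpolation=cv2.INTER_CUBIC))
d,im=snap("side","side_b",(200,110,450,310),3.2//1)
E
```

```text
(no output)
```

View pics/top_a.png

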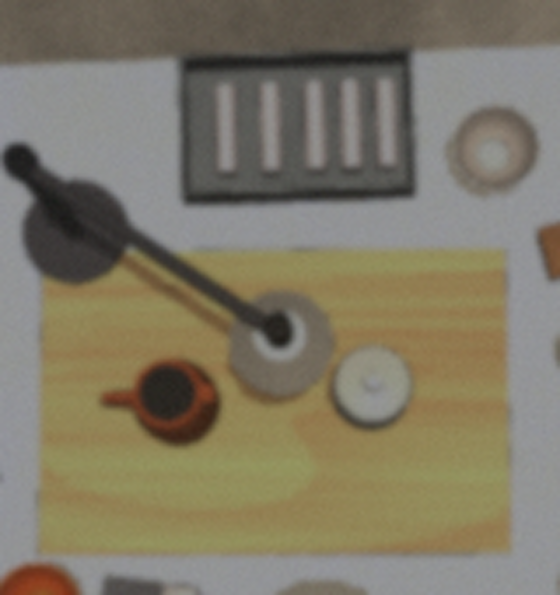

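View pics/top_b.png

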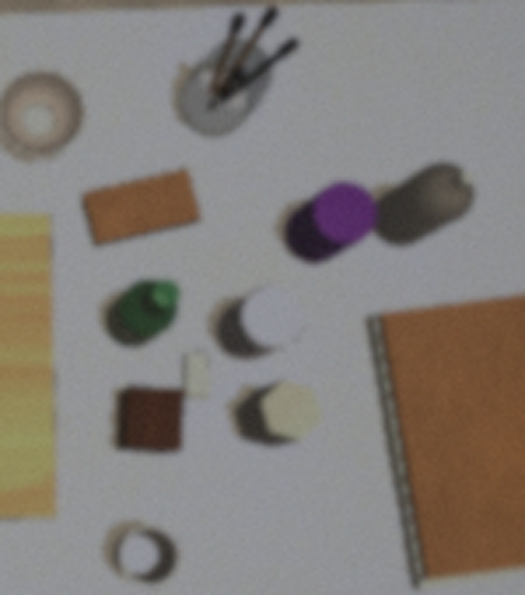

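View pics/side_b.png

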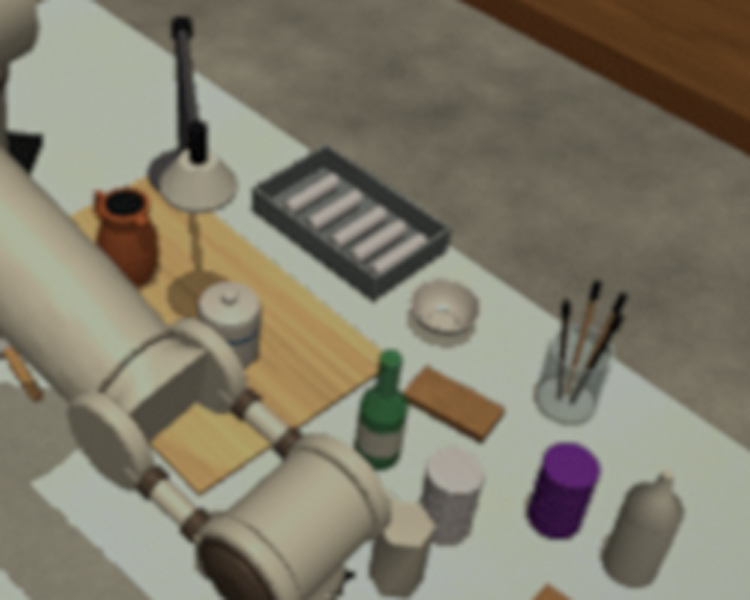

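Run:
```python
from h import *
d,im=snap("top")
A=lambda x,y:(170+x/3.5,80+y/3.5)
B=lambda x,y:(300+x/3.5,90+y/3.5)
P={}
for n,(p,z) in dict(bl=(A(40,552),12),br=(A(510,552),12),tr=(A(506,249),12),tl=(A(42,270),12),knob=(A(279,329),337),jugtop=(A(168,391),147),crockknob=(A(375,383),126),hinge=(A(75,230),15),
  bottle=(B(161,294),185),can=(B(274,317),110),prism=(B(291,411),110),casket=(B(150,418),67),cup=(B(146,552),72),eraser=(B(197,373),14)).items():
    P[n]=onz(d,p[0],p[1],z); print(n,P[n])
o=im.copy(); o=cv2.resize(im,None,fx=3.5,fy=3.5,interpolation=cv2.INTER_CUBIC)
def circ(p,z,r,off=(0,0),col=(255,0,255),n=40):
    a=np.arange(n+1)*2*np.pi/n
    pts=np.array([proj(d,(p[0]+r*np.cos(t),p[1]+r*np.sin(t),z)) for t in a])*3.5
    cv2.polylines(o,[pts.astype(int)],False,col,1)
circ(P['bottle'],185,14);circ(P['bottle'],49,30)
circ(P['can'],110,33);circ(P['can'],0,33)
circ(P['prism'],110,30);circ(P['prism'],0,30)
circ(P['cup'],72,33);circ(P['cup'],0,29)
circ(P['crockknob'],100,42);circ(P['crockknob'],12,42)
circ(P['jugtop'],80,45);circ(P['jugtop'],147,25)
circ(P['casket'],67,31);circ(P['knob'],337,13);circ(P['knob'],235,50)
cv2.imwrite("pics/ov_a.png",o[280:890,600:1160]);cv2.imwrite("pics/ov_b.png",o[310:910,1050:1575])
```

```text
bl [392.6 312.1  12. ]
br [ 377.7 -202.8   12. ]
tr [ 714.5 -213.3   12. ]
tl [707.6 307.1  12. ]
knob [577.   32.3 337. ]
jugtop [549.4 152.5 147. ]
crockknob [553.7 -57.7 126. ]
hinge [751.4 268.9  15. ]
bottle [ 592.2 -293.9  185. ]
can [ 576.6 -425.1  110. ]
prism [ 478.7 -436.5  110. ]
casket [ 478.9 -300.6   67. ]
cup [ 338.4 -288.2   72. ]
eraser [ 530.7 -365.4   14. ]
```

View pics/ov_a.png

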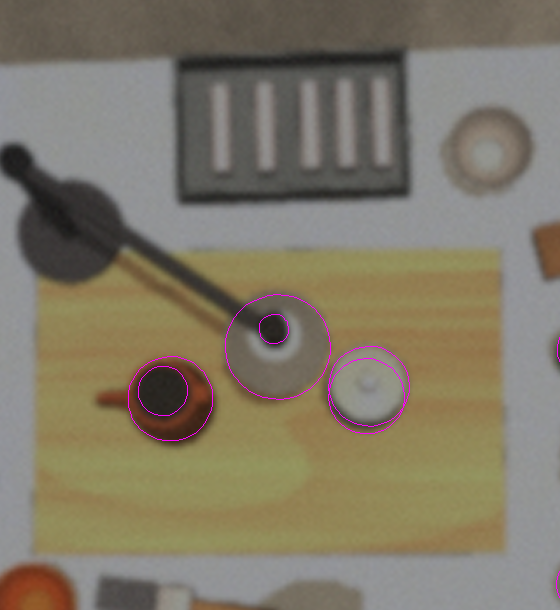

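View pics/ov_b.png

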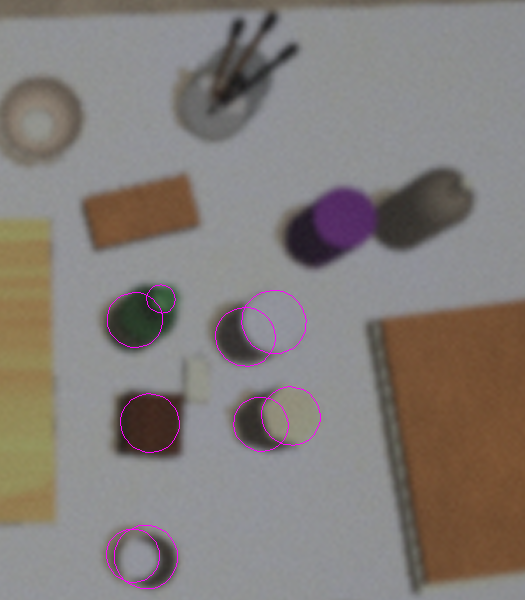

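```bash
cat >> h.py <<'E'
from scipy.spatial.transform import Rotation as Ro
def Rdown(yaw):
    a=np.radians(yaw); z=np.array([np.cos(a),np.sin(a),0]); x=np.array([0,0,-1.]); return np.column_stack([x,np.cross(z,x),z])
def yawof(R): return np.degrees(np.arctan2(R[1,2],R[0,2]))
def rows(way,g,step=45,p=None,R=None):
    """way: list of (x,y,z,yaw) ; prints tool rows. g closure"""
    s=readout.get_state()
    p=np.array(s["ee_pos"]) if p is None else np.array(p); R=np.array(s["ee_rot"])
    yaw=yawof(R)
    out=[]
    for w in way:
        t=np.array(w[:3],float); 
        ty=yaw if len(w)<4 or w[3] is None else w[3]
        dy=(ty-yaw+180)%360-180
        n=max(1,int(np.ceil(np.linalg.norm(t-p)/step-.02)),int(np.ceil(abs(dy)/8.01)))
        p0=p.copy();y0=yaw
        for i in range(1,n+1):
            q=p0+(t-p0)*i/n; yy=y0+dy*i/n
            d=np.round(R.T@(q-p)); a=round(yaw-yy)
            out.append([int(v) for v in d]+[int(a),0,0,g])
            p=p+R@d; R=R@Ro.from_rotvec([np.radians(a),0,0]).as_matrix(); yaw=yawof(R)
    print("from",np.array(s["ee_pos"]),"yaw %.1f w %.1f F"%(yawof(np.array(s["ee_rot"])),s["width"]),np.array(s["force"]),"t",s["clock"])
    for i in range(0,len(out),5): print(out[i:i+5])
    print("end",p,yaw)
E
python3 - <<'E'
from h import *
rows([(300,-400,450,None),(560,20,450,-36)],0)
d,_=snap("wrist"); T=np.array(d["world_to_cam"]); s=readout.get_state()
print(np.array(s["ee_rot"]).T@(-T[:3,:3].T@T[:3,3]-np.array(s["ee_pos"])), (T[:3,:3]@np.array(s["ee_rot"])))
E
```

```text
from [ 173.1 -548.2  303.6] yaw -72.5 w 85.4 F [0.1 0.4 0.8] t 0.3
[[-24, 28, -17, 0, 0, 0, 0], [-25, 27, -17, 0, 0, 0, 0], [-24, 28, -18, 0, 0, 0, 0], [-25, 27, -17, 0, 0, 0, 0], [-24, 28, -17, 0, 0, 0, 0]]
[[-24, 28, -17, 0, 0, 0, 0], [0, 34, -29, -3, 0, 0, 0], [0, 36, -28, -4, 0, 0, 0], [0, 37, -25, -3, 0, 0, 0], [0, 38, -23, -3, 0, 0, 0]]
[[0, 40, -21, -4, 0, 0, 0], [0, 41, -18, -3, 0, 0, 0], [0, 42, -16, -3, 0, 0, 0], [0, 43, -13, -4, 0, 0, 0], [0, 43, -11, -3, 0, 0, 0]]
[[0, 45, -8, -3, 0, 0, 0], [0, 44, -6, -3, 0, 0, 0]]
end [560.3  19.7 449.9] -36.478893430532395
[-69.8  74.5   0.7] [[-0.  -0.   1. ]
 [-0.3 -1.  -0. ]
 [ 1.  -0.3 -0. ]]
```

Call:
servo_tool --pt "-24 28 -17 0 0 0 0" --pt "-25 27 -17 0 0 0 0" --pt "-24 28 -18 0 0 0 0" --pt "-25 27 -17 0 0 0 0" --pt "-24 28 -17 0 0 0 0"

```text
clock: 0.85
ee_pos: [279.4, -423.6, 427.1]
ee_rot: [[0.0, 0.954, 0.301], [-0.0, 0.301, -0.954], [-1.0, 0.0, 0.001]]
force: [0.5, -0.4, 0.1]
width: 85.6
```

Call:
servo_tool --pt "-24 28 -17 0 0 0 0" --pt "0 34 -29 -3 0 0 0" --pt "0 36 -28 -4 0 0 0" --pt "0 37 -25 -3 0 0 0" --pt "0 38 -23 -3 0 0 0"

```text
clock: 1.35
ee_pos: [394.9, -245.6, 450.1]
ee_rot: [[0.001, 0.86, 0.509], [-0.0, 0.509, -0.86], [-1.0, 0.0, 0.001]]
force: [0.4, -0.4, -0.6]
width: 85.0
```

Call:
servo_tool --pt "0 40 -21 -4 0 0 0" --pt "0 41 -18 -3 0 0 0" --pt "0 42 -16 -3 0 0 0" --pt "0 43 -13 -4 0 0 0" --pt "0 43 -11 -3 0 0 0"

```text
clock: 1.85
ee_pos: [513.2, -54.9, 450.0]
ee_rot: [[0.0, 0.673, 0.739], [-0.0, 0.739, -0.673], [-1.0, 0.0, 0.001]]
force: [1.2, -1.5, -0.3]
width: 85.5
```

Call:
servo_tool --pt "0 45 -8 -3 0 0 0" --pt "0 44 -6 -3 0 0 0" --pt "0 0 0 0 0 0 0"

```text
clock: 2.15
ee_pos: [561.6, 23.8, 449.0]
ee_rot: [[-0.001, 0.589, 0.808], [0.002, 0.808, -0.589], [-1.0, 0.001, -0.002]]
force: [-0.5, -0.2, -0.1]
width: 85.6
```

Run:
```python
from h import *
d,im=snap("wrist","w1",None,1.5); s=readout.get_state()
print(s["clock"],np.array(s["ee_pos"]),yawof(np.array(s["ee_rot"])))
print(proj(d,(577,32,337)),proj(d,(577,32,315)))
```

```text
2.2 [560.8  21.7 449.2] -36.251371748111055
[269.2 195.2] [268.  185.2]
```

View pics/w1.png

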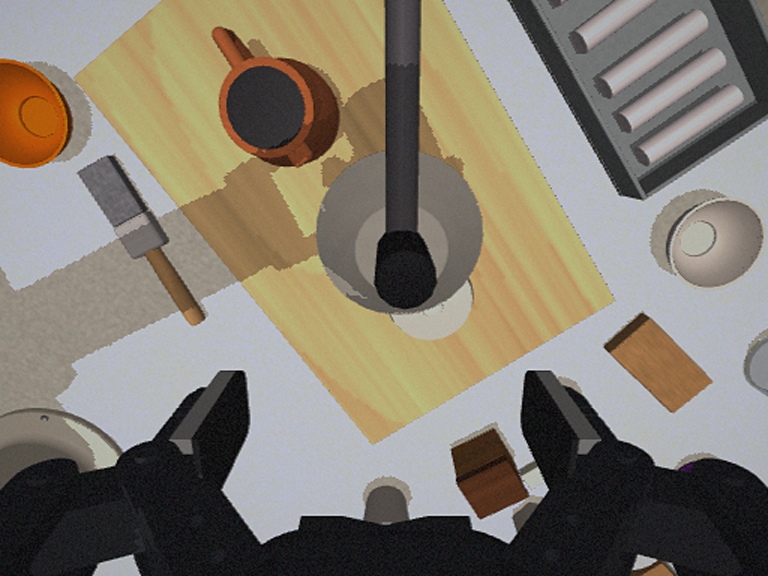

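Run:
```python
from h import *
d,im=snap("wrist","w1k",(220,130,320,230),6)
for n,u,v,z in [("knob",406,279,337),("jug",266,106,147),("bR",612,299,12),("bFR",374,443,12),("bFL",75,76,12)]:
    print(n,onz(d,u/1.5,v/1.5,z))
```

```text
knob [580.3  33.9 337. ]
jug [548.7 154.2 147. ]
bR [ 712.3 -209.8   12. ]
bFR [ 378.9 -203.1   12. ]
bFL [393.4 314.1  12. ]
```

View pics/w1k.png

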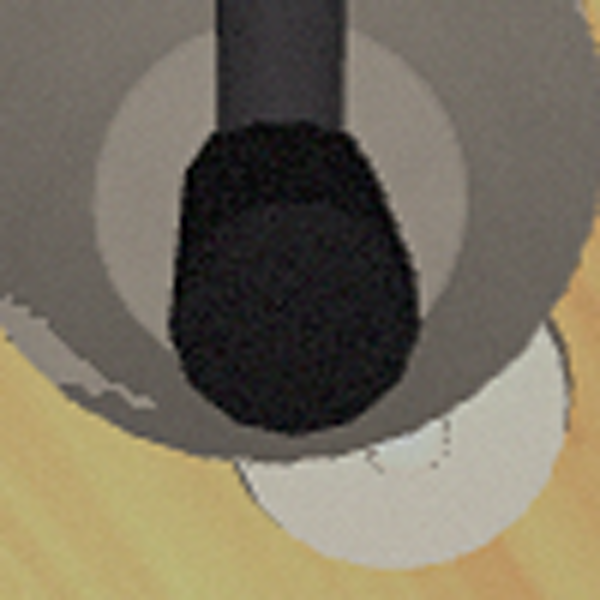

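Run:
```python
from h import *
print(onz(snap("wrist")[0],269.3,183,337))
rows([(579.5,33.5,376,-36)],0,30)
```

```text
[580.3  34.3 337. ]
from [560.2  19.5 449.8] yaw -36.5 w 85.4 F [-0.1 -0.3  0.2] t 2.3
[[25, 8, 2, 0, 0, 0, 0], [24, 7, 3, 0, 0, 0, 0], [25, 8, 2, 0, 0, 0, 0]]
end [579.4  33.8 375.8] -36.47863249888163
```

Call:
servo_tool --pt "0 23 7 0 0 0 0" --pt "37 0 0 0 0 0 0" --pt "37 0 0 0 0 0 0" --pt "0 0 0 0 0 0 1" --pt "0 0 0 0 0 0 1"

```text
clock: 2.8
ee_pos: [579.2, 32.9, 376.5]
ee_rot: [[-0.0, 0.596, 0.803], [-0.0, 0.803, -0.596], [-1.0, -0.0, -0.0]]
force: [0.5, -0.2, -0.3]
width: 58.8
```

Call:
servo_tool --pt "0 0 0 0 0 0 1" --pt "0 0 0 0 0 0 1" --pt "0 0 0 0 0 0 1"

```text
clock: 3.1
ee_pos: [580.3, 33.5, 378.9]
ee_rot: [[0.005, 0.595, 0.804], [-0.001, 0.804, -0.595], [-1.0, 0.002, 0.004]]
force: [-1.2, -0.6, 6.4]
width: 24.2
```

Run:
```python
from h import *
s=readout.get_state();p=np.array(s["ee_pos"]);h=np.array([751,269])
v=p[:2]-h;r=np.linalg.norm(v);a=np.arctan2(v[1],v[0]);print(r,np.degrees(a))
tot=78;n=15
w=[(h[0]+r*np.cos(a-np.radians(tot*i/n)),h[1]+r*np.sin(a-np.radians(tot*i/n)),p[2],yawof(np.array(s["ee_rot"]))-tot*i/n) for i in range(1,n+1)]
rows(w,1)
d,im=snap("wrist","w2",None,1.2)
```

```text
290.82815146024404 -125.93773753257646
from [580.3  33.5 378.9] yaw -36.5 w 24.2 F [-1.2 -0.6  6.4] t 3.1
[[0, 1, -26, 5, 0, 0, 1], [0, 1, -27, 5, 0, 0, 1], [0, 1, -26, 6, 0, 0, 1], [0, 1, -26, 5, 0, 0, 1], [0, 1, -27, 5, 0, 0, 1]]
[[-1, 1, -26, 5, 0, 0, 1], [0, 1, -26, 5, 0, 0, 1], [0, 1, -27, 6, 0, 0, 1], [0, 0, -26, 5, 0, 0, 1], [0, 1, -27, 5, 0, 0, 1]]
[[0, 1, -26, 5, 0, 0, 1], [0, 1, -26, 5, 0, 0, 1], [0, 1, -27, 6, 0, 0, 1], [0, 1, -26, 5, 0, 0, 1], [0, 1, -27, 5, 0, 0, 1]]
end [485.3 387.4 379.1] -114.49993362407632
```

View pics/w2.png

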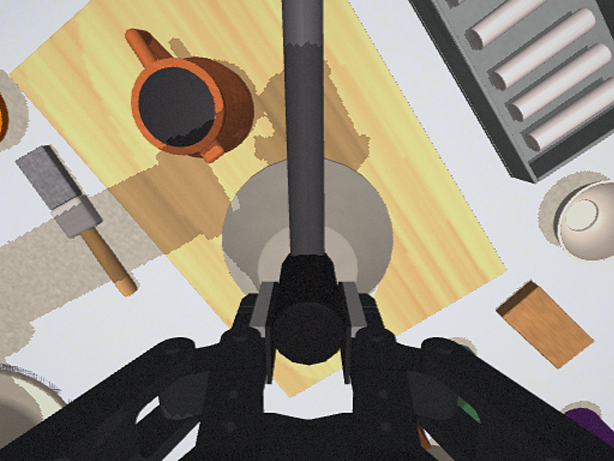

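Call:
servo_tool --pt "0 1 -20 4 0 0 1" --pt "0 1 -27 5 0 0 1" --pt "0 1 -26 6 0 0 1" --pt "0 1 -26 5 0 0 1" --pt "0 1 -27 5 0 0 1"

```text
clock: 3.65
ee_pos: [495.8, 127.5, 378.9]
ee_rot: [[-0.0, 0.881, 0.474], [-0.004, 0.474, -0.881], [-1.0, -0.002, 0.003]]
force: [-7.5, -4.9, 9.8]
width: 24.2
```

Call:
servo_tool --pt "0 1 -26 5 0 0 1" --pt "0 1 -27 5 0 0 1" --pt "0 1 -26 6 0 0 1" --pt "0 1 -26 5 0 0 1" --pt "0 1 -27 5 0 0 1"

```text
clock: 4.15
ee_pos: [458.1, 255.1, 378.9]
ee_rot: [[-0.006, 0.999, 0.042], [-0.001, 0.042, -0.999], [-1.0, -0.006, 0.001]]
force: [-16.3, -2.8, 13.9]
width: 24.2
```

Call:
servo_tool --pt "0 1 -26 5 0 0 1" --pt "0 1 -27 5 0 0 1" --pt "0 1 -26 6 0 0 1" --pt "0 1 -15 3 0 0 1" --pt "0 0 0 0 0 0 1"

```text
clock: 4.65
ee_pos: [468.4, 351.2, 378.9]
ee_rot: [[-0.007, 0.96, -0.28], [0.005, -0.28, -0.96], [-1.0, -0.008, -0.003]]
force: [-21.1, 5.4, 13.9]
width: 24.5
```

Run:
```python
from h import *
s=readout.get_state();p=np.array(s["ee_pos"]);h=np.array([751,269])
v=p[:2]-h;r=np.linalg.norm(v);a=np.arctan2(v[1],v[0]);print(r,np.degrees(a),p,s["force"],s["width"])
d,im=snap("top","t2",(100,80,340,270),3)
```

```text
294.3061547482719 163.79084735526433 [468.4 351.2 378.9] [-21.1   5.4  13.9] 24.544622320353955
```

View pics/t2.png

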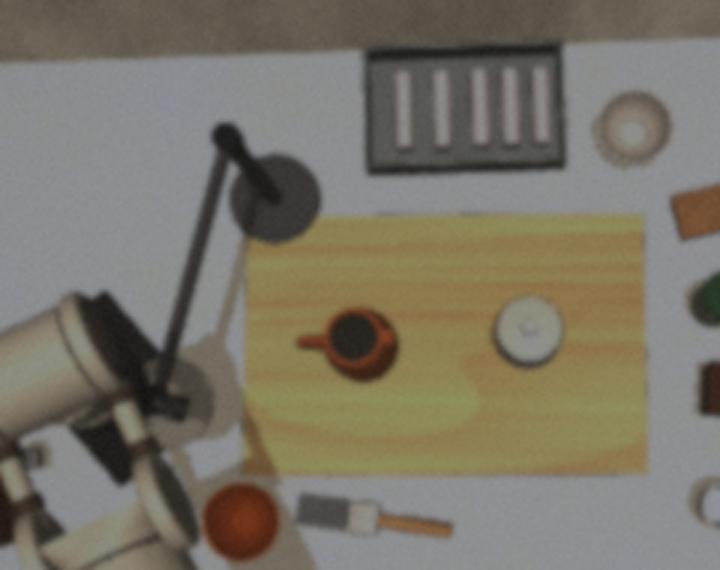

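Call:
servo_tool --pt "0 3 -20 4 0 0 1" --pt "0 2 0 0 0 0 1" --pt "0 0 0 0 0 0 0" --pt "0 0 0 0 0 0 0" --pt "0 0 0 0 0 0 0"

```text
clock: 5.2
ee_pos: [483.0, 364.5, 376.3]
ee_rot: [[0.001, 0.937, -0.35], [0.0, -0.35, -0.937], [-1.0, 0.001, -0.0]]
force: [1.2, -0.8, 0.4]
width: 67.3
```

Call:
servo_tool --pt "0 0 0 0 0 0 0" --pt "-40 0 0 0 0 0 0" --pt "-40 0 0 0 0 0 0" --pt "0 0 0 0 0 0 0"

```text
clock: 5.6
ee_pos: [484.0, 364.8, 463.3]
ee_rot: [[0.011, 0.936, -0.351], [0.005, -0.351, -0.936], [-1.0, 0.008, -0.009]]
force: [-0.1, 0.0, 0.6]
width: 85.1
```

Run:
```python
from h import *
d,im=snap("wrist","w3",None,1.2)
rows([(500,0,420,-30),(576,-425,300,0)],0,45)
```

```text
from [483.6 364.6 460. ] yaw -110.5 w 85.4 F [ 0.2 -0.6 -0.2] t 5.65
[[4, 13, 31, -7, 0, 0, 0], [3, 9, 31, -8, 0, 0, 0], [4, 5, 33, -7, 0, 0, 0], [3, 0, 34, -7, 0, 0, 0], [4, -3, 33, -8, 0, 0, 0]]
[[3, -8, 32, -7, 0, 0, 0], [4, -12, 31, -7, 0, 0, 0], [3, -15, 29, -8, 0, 0, 0], [4, -20, 27, -7, 0, 0, 0], [3, -22, 24, -7, 0, 0, 0]]
[[4, -26, 22, -8, 0, 0, 0], [12, -33, 27, -3, 0, 0, 0], [12, -35, 26, -3, 0, 0, 0], [12, -36, 24, -3, 0, 0, 0], [12, -37, 22, -3, 0, 0, 0]]
[[12, -38, 20, -3, 0, 0, 0], [11, -40, 18, -3, 0, 0, 0], [12, -40, 16, -3, 0, 0, 0], [12, -41, 13, -3, 0, 0, 0], [12, -41, 12, -3, 0, 0, 0]]
[[12, -42, 9, -3, 0, 0, 0]]
end [ 575.8 -424.5  300.1] 0.4731493147338164
```

View pics/w3.png

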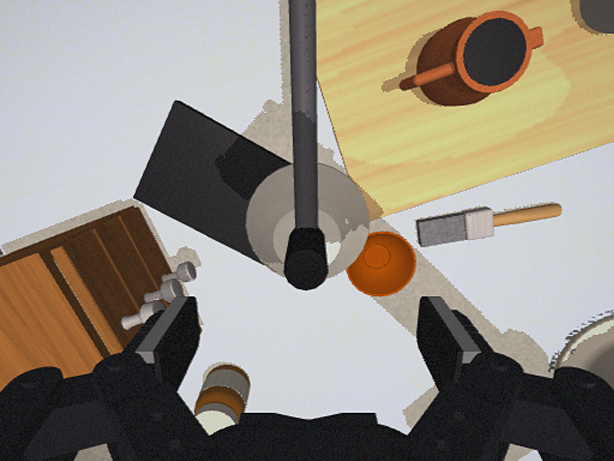

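Call:
servo_tool --pt "4 13 31 -7 0 0 0" --pt "3 9 31 -8 0 0 0" --pt "4 5 33 -7 0 0 0" --pt "3 0 34 -7 0 0 0" --pt "4 -3 33 -8 0 0 0"

```text
clock: 6.15
ee_pos: [489.8, 196.8, 436.5]
ee_rot: [[-0.002, 0.957, 0.289], [-0.0, 0.289, -0.957], [-1.0, -0.002, -0.0]]
force: [1.1, -0.4, 0.5]
width: 85.5
```

Call:
servo_tool --pt "3 -8 32 -7 0 0 0" --pt "4 -12 31 -7 0 0 0" --pt "3 -15 29 -8 0 0 0" --pt "4 -20 27 -7 0 0 0" --pt "3 -22 24 -7 0 0 0"

```text
clock: 6.65
ee_pos: [497.1, 32.0, 419.4]
ee_rot: [[-0.002, 0.605, 0.796], [0.0, 0.796, -0.605], [-1.0, -0.001, -0.002]]
force: [0.8, -0.5, -0.1]
width: 85.5
```

Call:
servo_tool --pt "4 -26 22 -8 0 0 0" --pt "8 -33 27 -3 0 0 0" --pt "8 -35 26 -3 0 0 0" --pt "8 -36 24 -3 0 0 0" --pt "8 -37 22 -3 0 0 0"

```text
clock: 7.15
ee_pos: [529.0, -172.3, 383.3]
ee_rot: [[-0.001, 0.299, 0.954], [0.001, 0.954, -0.299], [-1.0, 0.0, -0.002]]
force: [0.6, 0.4, -0.0]
width: 85.5
```

Call:
servo_tool --pt "8 -38 20 -3 0 0 0" --pt "8 -40 18 -3 0 0 0" --pt "8 -40 16 -3 0 0 0" --pt "8 -41 13 -3 0 0 0" --pt "0 0 0 0 0 0 0"

```text
clock: 7.65
ee_pos: [557.5, -345.3, 348.0]
ee_rot: [[-0.005, 0.1, 0.995], [0.003, 0.995, -0.1], [-1.0, 0.002, -0.005]]
force: [-1.5, 0.2, -0.5]
width: 85.6
```

Run:
```python
from h import *
d,im=snap("wrist","w4",None,1.5)
s=readout.get_state();print(np.array(s["ee_pos"]),yawof(np.array(s["ee_rot"])),s["clock"])
for n,q in dict(can=(576.6,-425,110),prism=(479,-436.5,110),bottle=(592,-294,185),casket=(479,-300,67)).items(): print(n,proj(d,q)*1.5)
```

```text
[ 557.9 -342.9  349.3] -5.698864842911814 7.7
can [424.6 362.5]
prism [293.6 388.4]
bottle [447.7 185.5]
casket [275.7 195.4]
```

View pics/w4.png

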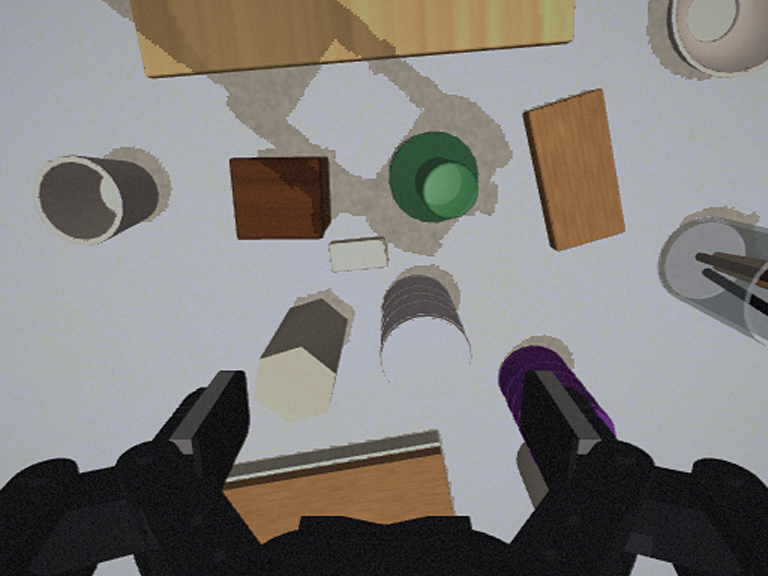

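Run:
```python
from h import *
d,im=snap("wrist")
f=lambda u,v,z:onz(d,u/1.5,v/1.5,z)
for n,u,v,z in [("can",426,358,110),("purplebase",545,378,0),("er",329,243,14),("er",386,237,14),("er",388,265,14),("er",332,271,14),
 ("pr",300,347,110),("pr",337,363,110),("pr",330,408,110),("pr",296,421,110),("pr",256,403,110),("pr",263,360,110),
 ("ca",232,158,67),("ca",320,157,67),("ca",322,238,67),("ca",237,239,67),("bot",450,190,185),("cup",81,199,72),("sk",226,482,18),("sk",438,432,18),("bR",573,42,12),("bL",150,76,12)]: print(n,f(u,v,z)[:2])
rows([(577,-425,260,-90)],0)
```

```text
can [ 578.7 -419.5]
purplebase [ 699.6 -506.3]
er [ 506.4 -347.3]
er [ 556.7 -346.9]
er [ 556.  -372.2]
er [ 505.6 -372.8]
pr [ 489.3 -402. ]
pr [ 514.1 -417.2]
pr [ 504.1 -453.5]
pr [ 476.9 -462.1]
pr [ 449.6 -443.9]
pr [ 461.  -409.5]
ca [ 452.4 -267.9]
ca [ 516.  -273.6]
ca [ 509.2 -332.7]
ca [ 444.5 -327. ]
bot [ 593.8 -293.9]
cup [ 337.8 -285.5]
sk [ 368.  -583.6]
sk [ 588.7 -545.5]
bR [ 717.4 -208.1]
bL [ 381.8 -198.9]
from [ 558.4 -341.4  350.7] yaw -5.6 w 85.3 F [1.5 0.7 0.5] t 7.75
[[8, -7, 2, 8, 0, 0, 0], [8, -7, 4, 7, 0, 0, 0], [9, -7, 4, 8, 0, 0, 0], [8, -6, 5, 8, 0, 0, 0], [8, -5, 6, 7, 0, 0, 0]]
[[8, -4, 7, 8, 0, 0, 0], [9, -3, 7, 8, 0, 0, 0], [8, -3, 7, 7, 0, 0, 0], [8, -1, 8, 8, 0, 0, 0], [8, -1, 8, 8, 0, 0, 0]]
[[8, 1, 8, 7, 0, 0, 0]]
end [ 577.  -425.4  260.4] -89.61220243053299
```

Call:
servo_tool --pt "8 -7 2 8 0 0 0" --pt "8 -7 4 7 0 0 0" --pt "9 -7 4 8 0 0 0" --pt "8 -6 5 8 0 0 0" --pt "8 -5 6 7 0 0 0"

```text
clock: 8.25
ee_pos: [567.6, -377.4, 312.0]
ee_rot: [[0.0, 0.691, 0.723], [0.0, 0.723, -0.691], [-1.0, 0.0, 0.0]]
force: [0.1, 0.3, -0.6]
width: 85.7
```

Call:
servo_tool --pt "8 -4 7 8 0 0 0" --pt "9 -3 7 8 0 0 0" --pt "8 -3 7 7 0 0 0" --pt "8 -1 8 8 0 0 0" --pt "8 -1 8 8 0 0 0"

```text
clock: 8.75
ee_pos: [576.6, -415.7, 271.0]
ee_rot: [[0.0, 0.992, 0.126], [0.0, 0.126, -0.992], [-1.0, 0.0, -0.0]]
force: [1.3, -1.1, -0.1]
width: 85.6
```

Call:
servo_tool --pt "8 1 6 7 0 0 0" --pt "0 0 0 0 0 0 0" --pt "0 0 0 0 0 0 0"

```text
clock: 9.05
ee_pos: [578.1, -421.8, 263.2]
ee_rot: [[0.0, 1.0, 0.013], [0.0, 0.013, -1.0], [-1.0, 0.0, -0.0]]
force: [-0.1, 0.4, 0.1]
width: 85.5
```

Run:
```python
from h import *
d,im=snap("wrist","w5",None,1.5)
s=readout.get_state();print(np.array(s["ee_pos"]),yawof(np.array(s["ee_rot"])),s["clock"])
for n,q in dict(can=(577,-422,110)).items(): print(n,proj(d,q)*1.5)
```

```text
[ 578.2 -421.9  263.7] -89.28871686235482 9.1
can [383.1 300.1]
```

View pics/w5.png

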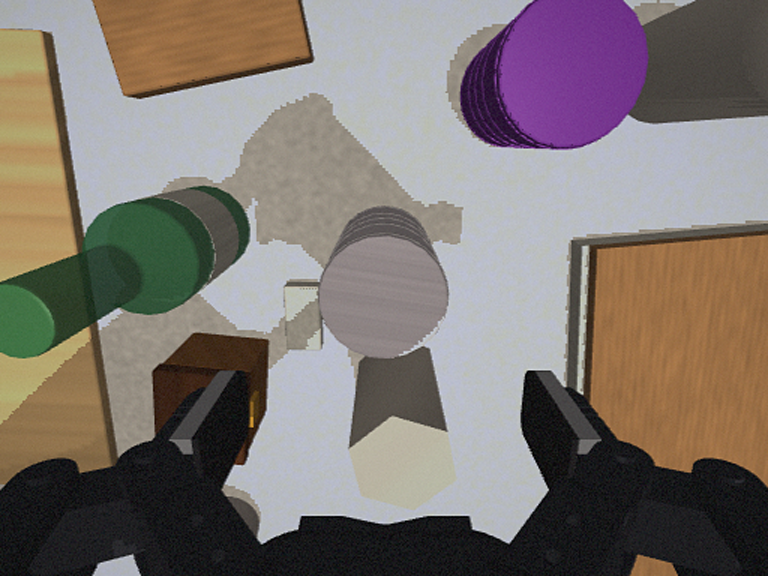

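Call:
servo_tool --pt "45 1 0 0 0 0 0" --pt "45 0 0 0 0 0 0" --pt "43 0 0 0 0 0 0" --pt "0 0 0 0 0 0 1" --pt "0 0 0 0 0 0 1"

```text
clock: 9.6
ee_pos: [579.1, -422.5, 130.7]
ee_rot: [[-0.0, 1.0, 0.01], [0.0, 0.01, -1.0], [-1.0, -0.0, -0.0]]
force: [-1.0, 0.6, -2.5]
width: 64.9
```

Call:
servo_tool --pt "0 0 0 0 0 0 1" --pt "0 0 0 0 0 0 1"

```text
clock: 9.8
ee_pos: [580.1, -423.8, 133.3]
ee_rot: [[0.003, 1.0, 0.01], [-0.003, 0.01, -1.0], [-1.0, 0.003, 0.003]]
force: [-0.8, -0.1, -3.0]
width: 64.9
```

Run:
```python
from h import *
s=readout.get_state();print(np.array(s["ee_pos"]),yawof(np.array(s["ee_rot"])),s["clock"],s["width"],s["force"])
print("then:")
p=s["ee_pos"]
rows([(p[0],p[1],300),(580,-300,320),(655,-40,300,-92),(658,149,300,-92)],1,45)
```

```text
[ 580.1 -423.8  133.3] -89.45062812432927 9.8 64.93870094797614 [-0.8 -0.1 -3. ]
then:
from [ 580.1 -423.8  133.3] yaw -89.5 w 64.9 F [-0.8 -0.1 -3. ] t 9.8
[[-42, 0, 0, 0, 0, 0, 1], [-41, 0, 0, 0, 0, 0, 1], [-42, 0, 0, 0, 0, 0, 1], [-42, 1, 1, 0, 0, 0, 1], [-7, 0, -41, 0, 0, 0, 1]]
[[-6, 0, -42, 0, 0, 0, 1], [-7, 1, -41, 0, 0, 0, 1], [3, 11, -37, 0, 0, 0, 1], [2, 11, -37, 1, 0, 0, 1], [3, 10, -37, 0, 0, 0, 1]]
[[3, 11, -38, 0, 0, 0, 1], [3, 10, -37, 1, 0, 0, 1], [2, 10, -37, 0, 0, 0, 1], [3, 10, -38, 1, 0, 0, 1], [0, -1, -38, 0, 0, 0, 1]]
[[0, -1, -37, 0, 0, 0, 1], [0, -1, -38, 0, 0, 0, 1], [0, -1, -38, 0, 0, 0, 1], [0, -1, -38, 0, 0, 0, 1]]
end [658.5 149.3 299.6] -92.4506263636313
```

Run:
```python
from h import *
s=readout.get_state();p=s["ee_pos"]
rows([(p[0],p[1],345),(610,-300,345),(658,-40,300,-92),(658,150,290,-92)],1,45)
```

```text
from [ 580.1 -423.8  133.3] yaw -89.5 w 64.9 F [-0.8 -0.1 -3. ] t 9.8
[[-42, 0, 0, 0, 0, 0, 1], [-43, 0, 0, 0, 0, 0, 1], [-42, 0, 0, 0, 0, 0, 1], [-42, 1, 1, 0, 0, 0, 1], [-43, 0, 0, 0, 0, 0, 1]]
[[0, 10, -41, 0, 0, 0, 1], [0, 11, -42, 0, 0, 0, 1], [0, 10, -41, 0, 0, 0, 1], [7, 8, -43, 0, 0, 0, 1], [8, 9, -43, 1, 0, 0, 1]]
[[7, 7, -44, 0, 0, 0, 1], [7, 8, -43, 1, 0, 0, 1], [8, 7, -44, 0, 0, 0, 1], [7, 7, -43, 1, 0, 0, 1], [2, -2, -38, 0, 0, 0, 1]]
[[2, -1, -38, 0, 0, 0, 1], [2, -2, -38, 0, 0, 0, 1], [2, -2, -38, 0, 0, 0, 1], [2, -2, -38, 0, 0, 0, 1]]
end [657.5 149.9 289.6] -92.4506263636313
```

Call:
servo_tool --pt "-30 0 0 0 0 0 1" --pt "-43 0 0 0 0 0 1" --pt "-46 0 0 0 0 0 1" --pt "-46 0 0 0 0 0 1" --pt "-46 0 0 0 0 0 1"

```text
clock: 10.3
ee_pos: [578.8, -422.7, 344.9]
ee_rot: [[0.002, 1.0, 0.009], [-0.002, 0.009, -1.0], [-1.0, 0.002, 0.002]]
force: [1.0, 0.4, -3.0]
width: 65.0
```

Call:
servo_tool --pt "0 10 -35 0 0 0 1" --pt "0 11 -44 0 0 0 1" --pt "0 10 -44 0 0 0 1" --pt "7 8 -43 0 0 0 1" --pt "8 9 -43 1 0 0 1"

```text
clock: 10.8
ee_pos: [625.4, -211.8, 328.3]
ee_rot: [[0.004, 1.0, -0.009], [-0.002, -0.009, -1.0], [-1.0, 0.004, 0.002]]
force: [0.8, 0.2, -2.7]
width: 64.8
```

Call:
servo_tool --pt "7 7 -44 0 0 0 1" --pt "7 8 -43 1 0 0 1" --pt "8 7 -44 0 0 0 1" --pt "7 7 -43 1 0 0 1" --pt "2 -2 -38 0 0 0 1"

```text
clock: 11.3
ee_pos: [656.9, 0.4, 295.7]
ee_rot: [[0.002, 0.999, -0.043], [0.0, -0.043, -0.999], [-1.0, 0.002, -0.0]]
force: [0.4, 0.3, -2.8]
width: 64.8
```

Call:
servo_tool --pt "2 -1 -38 0 0 0 1" --pt "2 -2 -38 0 0 0 1" --pt "2 -2 -38 0 0 0 1" --pt "2 -2 -30 0 0 0 1" --pt "0 0 0 0 0 0 1"

```text
clock: 11.8
ee_pos: [655.3, 146.6, 288.4]
ee_rot: [[0.002, 0.999, -0.038], [0.002, -0.038, -0.999], [-1.0, 0.002, -0.002]]
force: [-0.4, -0.4, -2.9]
width: 64.7
```

Run:
```python
from h import *
rows([(658,150,147,-92)],1,45)
snap("wrist","w6",None,1.2)
snap("top","t6",(170,80,350,260),3.3)
```

```text
from [655.3 146.6 288.4] yaw -92.2 w 64.7 F [-0.4 -0.4 -2.9] t 11.8
[[35, 1, -1, 0, 0, 0, 1], [36, 0, -1, 0, 0, 0, 1], [35, 1, 0, 0, 0, 0, 1], [35, 0, -1, 0, 0, 0, 1]]
end [657.6 149.8 147.4] -92.1889561991987
```

View pics/w6.png

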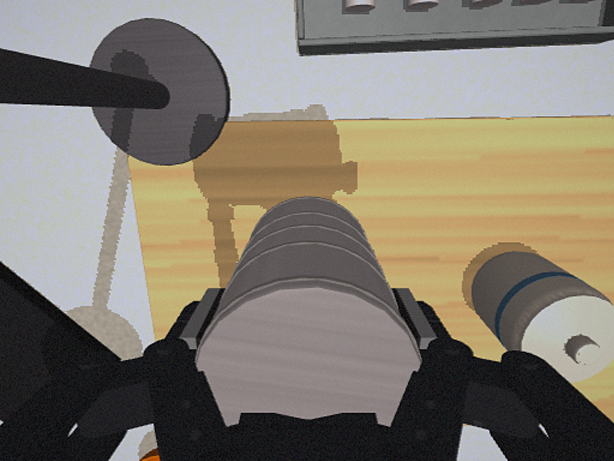

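View pics/t6.png

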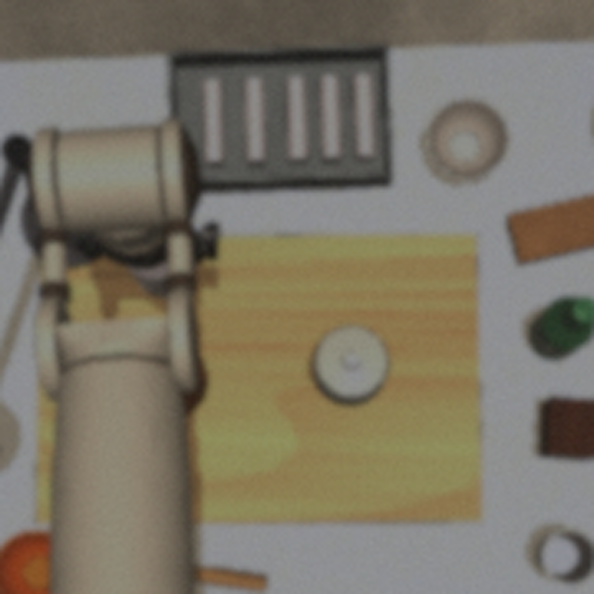

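Run:
```python
from h import *
d,im=snap("top"); 
f=lambda u,v,z:onz(d,170+u/3.3,80+v/3.3,z)
for z in (300,400,500): print(z,f(35,170,z),f(190,170,z),f(60,500,z),f(195,320,z),f(17,150,298))
snap("side","s6",(80,80,400,320),2.4)
```

```text
300 [728.1 251.3 300. ] [723.  100.6 300. ] [407.9 230.3 300. ] [575.9  98.9 300. ] [749.2 269.1 298. ]
400 [699.4 230.3 400. ] [694.7  91.9 400. ] [405.3 211.  400. ] [559.5  90.3 400. ] [749.2 269.1 298. ]
500 [670.6 209.3 500. ] [666.4  83.2 500. ] [402.6 191.7 500. ] [543.2  81.7 500. ] [749.2 269.1 298. ]
```

View pics/s6.png

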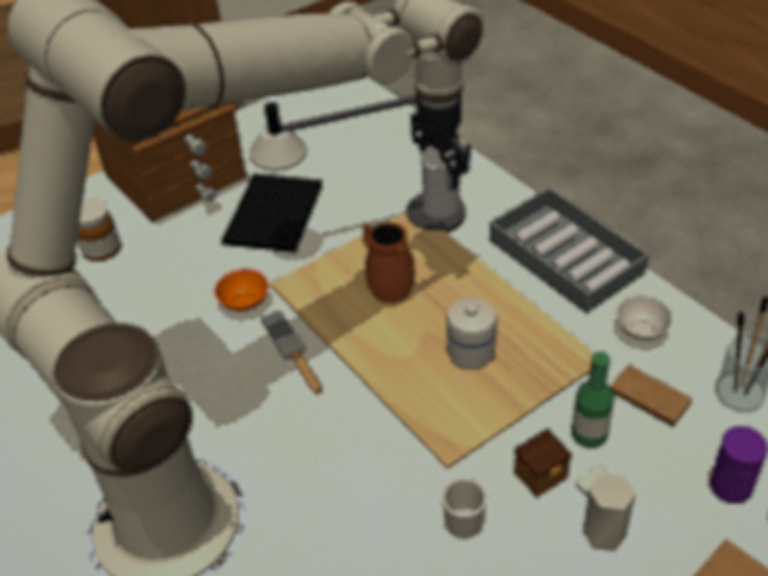

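Call:
servo_tool --pt "35 1 -1 0 0 0 1" --pt "36 1 -1 0 0 0 1" --pt "36 1 -1 0 0 0 1" --pt "30 0 0 0 0 0 1" --pt "0 0 0 0 0 0 1"

```text
clock: 12.5
ee_pos: [655.8, 143.6, 144.4]
ee_rot: [[-0.011, 0.999, -0.045], [-0.001, -0.045, -0.999], [-1.0, -0.011, 0.001]]
force: [-0.8, -0.5, -3.9]
width: 65.0
```

Call:
servo_tool --pt "2 0 0 0 0 0 1" --pt "2 0 0 0 0 0 1" --pt "0 0 0 0 0 0 1"

```text
clock: 12.8
ee_pos: [660.3, 144.9, 148.4]
ee_rot: [[0.004, 0.999, -0.044], [0.0, -0.044, -0.999], [-1.0, 0.004, -0.0]]
force: [-0.0, 0.8, -2.7]
width: 64.6
```

```bash
cat >> h.py <<'E'
def avg(n=5):
    P=[];Fs=[]
    for i in range(n):
        eyes.get_image("wrist"); s=readout.get_state(); P.append(s["ee_pos"]);Fs.append(s["force"])
    print("avg",np.mean(P,0),"sd",np.std(P,0),"F",np.mean(Fs,0),"yaw %.1f"%yawof(np.array(s["ee_rot"])),"w %.1f t %.2f"%(s["width"],s["clock"]))
    return np.mean(P,0)
E
python3 - <<'E'
from h import *
avg(6)
E
```

```text
avg [659.6 145.2 147.2] sd [0.3 0.1 0.6] F [-0.2  0.1 -2.8] yaw -92.5 w 64.8 t 13.10
```

Call:
servo_tool --pt "1 -2 -4 0 0 0 1" --pt "1 0 0 0 0 0 1" --pt "0 0 0 0 0 0 1" --pt "0 0 0 0 0 0 1"

```text
clock: 13.5
ee_pos: [657.1, 149.3, 143.8]
ee_rot: [[-0.0, 0.999, -0.043], [-0.0, -0.043, -0.999], [-1.0, -0.0, 0.0]]
force: [0.1, -0.1, -3.6]
width: 64.7
```

Run:
```python
from h import *
avg(4)
```

```text
avg [657.2 149.2 143.9] sd [0. 0. 0.] F [-0.4 -0.4 -2.7] yaw -92.5 w 64.7 t 13.70
```

Call:
servo_tool --pt "1 0 0 0 0 0 1" --pt "0 0 0 0 0 0 1" --pt "0 0 0 0 0 0 0" --pt "0 0 0 0 0 0 0" --pt "0 0 0 0 0 0 0"

```text
clock: 14.2
ee_pos: [657.6, 149.3, 143.6]
ee_rot: [[0.001, 0.999, -0.043], [0.0, -0.043, -0.999], [-1.0, 0.001, -0.0]]
force: [-0.6, -0.6, -0.4]
width: 85.2
```

Call:
servo_tool --pt "-30 0 0 0 0 0 0" --pt "-45 0 0 0 0 0 0" --pt "-45 0 0 0 0 0 0" --pt "-35 0 0 0 0 0 0" --pt "0 0 0 0 0 0 0"

```text
clock: 14.7
ee_pos: [659.9, 149.4, 306.4]
ee_rot: [[0.014, 0.999, -0.043], [0.001, -0.043, -0.999], [-1.0, 0.014, -0.001]]
force: [0.9, -0.3, 0.7]
width: 85.3
```

Run:
```python
from h import *
d,im=snap("wrist","w7",None,1.5)
rows([(620,-100,330,-85),(481,-434,300,-77)],0,45)
```

```text
from [658.7 149.3 302.6] yaw -92.5 w 85.6 F [-0.4  0.4 -0.7] t 14.75
[[-5, -5, 42, -1, 0, 0, 0], [-4, -5, 42, -1, 0, 0, 0], [-5, -6, 41, -2, 0, 0, 0], [-5, -8, 41, -1, 0, 0, 0], [-4, -8, 42, -1, 0, 0, 0]]
[[-5, -9, 41, -1, 0, 0, 0], [3, -18, 36, -1, 0, 0, 0], [3, -19, 35, -1, 0, 0, 0], [4, -20, 35, -1, 0, 0, 0], [3, -20, 35, -1, 0, 0, 0]]
[[3, -21, 34, -1, 0, 0, 0], [3, -21, 34, -1, 0, 0, 0], [4, -22, 34, -1, 0, 0, 0], [3, -23, 33, -1, 0, 0, 0], [3, -23, 33, 0, 0, 0, 0]]
end [ 480.8 -433.9  299.9] -77.47615105036112
```

View pics/w7.png

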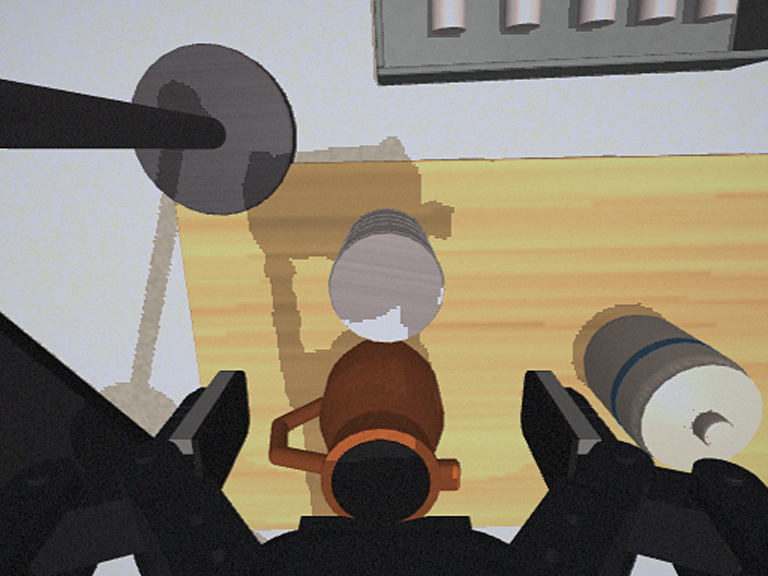

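Call:
servo_tool --pt "-5 -5 40 -1 0 0 0" --pt "-4 -5 42 -1 0 0 0" --pt "-5 -6 41 -2 0 0 0" --pt "-5 -8 41 -1 0 0 0" --pt "-4 -8 42 -1 0 0 0"

```text
clock: 15.25
ee_pos: [624.0, -58.1, 319.5]
ee_rot: [[-0.002, 0.998, 0.062], [0.001, 0.062, -0.998], [-1.0, -0.002, -0.001]]
force: [0.1, -0.8, 0.0]
width: 85.1
```

Call:
servo_tool --pt "-5 -9 41 -1 0 0 0" --pt "3 -18 36 -1 0 0 0" --pt "3 -19 35 -1 0 0 0" --pt "4 -20 35 -1 0 0 0" --pt "3 -20 35 -1 0 0 0"

```text
clock: 15.75
ee_pos: [555.3, -247.7, 311.0]
ee_rot: [[-0.002, 0.989, 0.149], [0.002, 0.149, -0.989], [-1.0, -0.002, -0.002]]
force: [-0.0, -0.6, -0.2]
width: 85.4
```

Call:
servo_tool --pt "3 -21 34 -1 0 0 0" --pt "3 -21 34 -1 0 0 0" --pt "4 -22 34 -1 0 0 0" --pt "3 -23 33 -1 0 0 0" --pt "3 -18 30 0 0 0 0"

```text
clock: 16.25
ee_pos: [481.9, -429.3, 295.0]
ee_rot: [[-0.002, 0.976, 0.216], [0.002, 0.216, -0.976], [-1.0, -0.001, -0.002]]
force: [1.0, 0.3, 0.2]
width: 85.2
```

Call:
servo_tool --pt "25 0 0 0 0 0 0" --pt "0 0 0 0 0 0 0" --pt "0 0 0 0 0 0 0"

```text
clock: 16.55
ee_pos: [483.1, -427.0, 270.4]
ee_rot: [[-0.002, 0.976, 0.217], [0.003, 0.217, -0.976], [-1.0, -0.001, -0.003]]
force: [0.2, 0.3, 0.6]
width: 85.6
```

Run:
```python
from h import *
avg(3)
d,im=snap("wrist","w8",None,1.5)
print(proj(d,(481,-434,110))*1.5)
```

```text
avg [ 483.9 -427.3  272.4] sd [0.2 0.1 0.5] F [ 0.3 -0.1  0.2] yaw -77.4 w 85.5 t 16.70
[393.4 300.1]
```

View pics/w8.png

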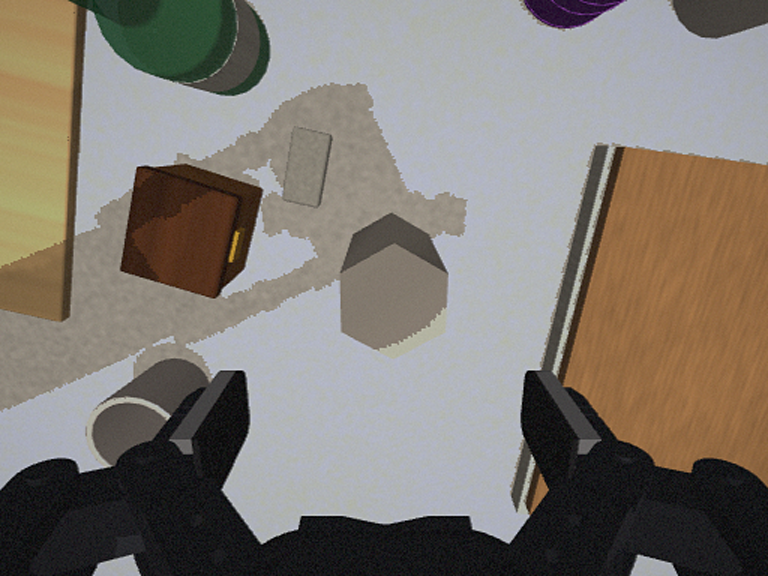

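Call:
servo_tool --pt "35 -4 6 0 0 0 0" --pt "40 0 0 0 0 0 0" --pt "40 0 0 0 0 0 0" --pt "26 0 0 0 0 0 0" --pt "0 0 0 0 0 0 0"

```text
clock: 17.25
ee_pos: [479.5, -432.1, 126.7]
ee_rot: [[-0.005, 0.976, 0.217], [0.007, 0.218, -0.976], [-1.0, -0.003, -0.008]]
force: [-1.3, 0.6, -0.6]
width: 85.5
```

Call:
servo_tool --pt "0 0 0 0 0 0 0" --pt "0 0 0 0 0 0 1" --pt "0 0 0 0 0 0 1" --pt "0 0 0 0 0 0 1" --pt "0 0 0 0 0 0 1"

```text
clock: 17.75
ee_pos: [481.8, -435.3, 133.6]
ee_rot: [[0.002, 0.976, 0.217], [-0.002, 0.217, -0.976], [-1.0, 0.002, 0.003]]
force: [-1.0, 2.4, 5.3]
width: 55.3
```

Call:
servo_tool --pt "0 0 0 0 0 0 1" --pt "0 0 0 0 0 0 1"

```text
clock: 17.95
ee_pos: [481.8, -435.3, 133.6]
ee_rot: [[0.002, 0.976, 0.217], [-0.002, 0.217, -0.976], [-1.0, 0.002, 0.003]]
force: [-0.9, 2.8, 5.5]
width: 55.4
```

Run:
```python
from h import *
p=avg(3)
rows([(p[0],p[1],345),(560,-330,345,-80),(663,-61,300,-92)],1,45)
```

```text
avg [ 481.8 -435.3  133.6] sd [0. 0. 0.] F [-1.4  2.6  5.6] yaw -77.5 w 55.3 t 18.10
from [ 481.8 -435.3  133.6] yaw -77.5 w 55.3 F [-0.6  2.8  5.6] t 18.1
[[-42, 0, 0, 0, 0, 0, 1], [-43, 0, 0, 0, 0, 0, 1], [-42, 0, 0, 0, 0, 0, 1], [-42, 0, 0, 0, 0, 0, 1], [-42, 0, 1, 0, 0, 0, 1]]
[[0, 33, -29, 1, 0, 0, 1], [0, 33, -29, 1, 0, 0, 1], [0, 32, -30, 1, 0, 0, 1], [6, 21, -35, 2, 0, 0, 1], [7, 19, -37, 1, 0, 0, 1]]
[[6, 19, -36, 2, 0, 0, 1], [6, 18, -37, 2, 0, 0, 1], [7, 17, -38, 1, 0, 0, 1], [6, 15, -38, 2, 0, 0, 1], [6, 15, -39, 2, 0, 0, 1]]
end [663.4 -60.7 300.2] -92.46889085769554
```

Call:
servo_tool --pt "-30 0 0 0 0 0 1" --pt "-45 0 0 0 0 0 1" --pt "-46 0 0 0 0 0 1" --pt "-46 0 0 0 0 0 1" --pt "-46 0 0 0 0 0 1"

```text
clock: 18.6
ee_pos: [480.6, -434.3, 346.3]
ee_rot: [[0.0, 0.976, 0.217], [-0.001, 0.217, -0.976], [-1.0, 0.0, 0.001]]
force: [0.7, -1.5, -2.5]
width: 55.3
```

Call:
servo_tool --pt "0 33 -29 1 0 0 1" --pt "0 33 -29 1 0 0 1" --pt "0 32 -30 1 0 0 1" --pt "6 21 -35 2 0 0 1" --pt "7 19 -37 1 0 0 1"

```text
clock: 19.1
ee_pos: [588.9, -250.2, 331.5]
ee_rot: [[0.001, 0.994, 0.113], [-0.001, 0.113, -0.994], [-1.0, 0.001, 0.001]]
force: [0.8, 0.0, -3.4]
width: 55.9
```

Call:
servo_tool --pt "6 19 -36 2 0 0 1" --pt "6 18 -37 2 0 0 1" --pt "7 17 -38 1 0 0 1" --pt "6 15 -38 2 0 0 1" --pt "6 15 -36 2 0 0 1"

```text
clock: 19.6
ee_pos: [662.8, -60.6, 300.1]
ee_rot: [[0.0, 0.999, -0.044], [-0.0, -0.044, -0.999], [-1.0, 0.0, 0.0]]
force: [0.0, -0.5, -2.6]
width: 55.5
```

Call:
servo_tool --pt "0 0 0 0 0 0 1" --pt "0 0 0 0 0 0 1" --pt "0 0 0 0 0 0 1"

```text
clock: 19.9
ee_pos: [662.5, -63.3, 300.3]
ee_rot: [[0.0, 0.999, -0.044], [-0.001, -0.044, -0.999], [-1.0, 0.0, 0.001]]
force: [-0.3, -0.3, -2.8]
width: 55.5
```

Run:
```python
from h import *
p=avg(3)
rows([(663,-61,150,-92)],1,45)
d,im=snap("wrist","w9",None,1.5)
snap("side","s9",(200,100,400,260),3.8)
```

```text
avg [662.4 -63.8 300.4] sd [0. 0. 0.] F [ 0.1 -0.2 -3. ] yaw -92.6 w 55.4 t 20.05
from [662.4 -63.8 300.3] yaw -92.6 w 55.4 F [-0. -1. -3.] t 20.05
[[38, 0, -1, 0, 0, 0, 1], [37, 0, 0, 0, 0, 0, 1], [38, 0, -1, 0, 0, 0, 1], [37, 0, -1, -1, 0, 0, 1]]
end [662.6 -60.8 150.3] -91.57280923552212
```

View pics/w9.png

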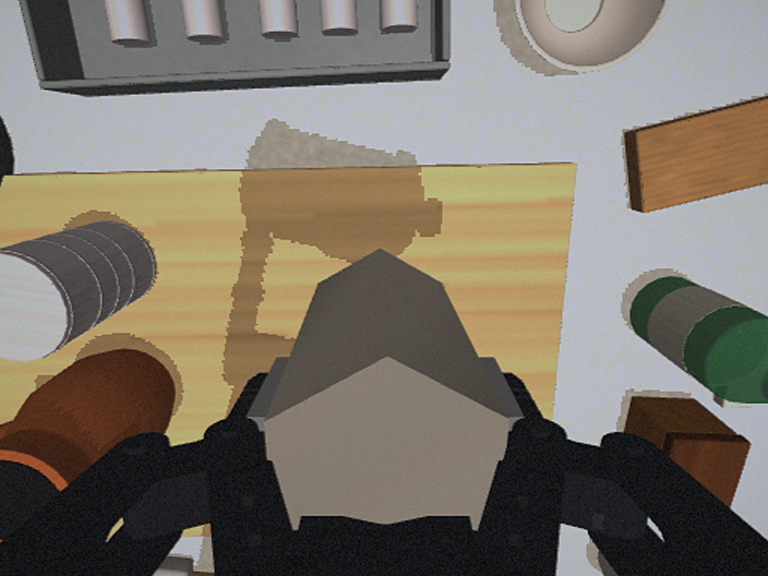

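View pics/s9.png

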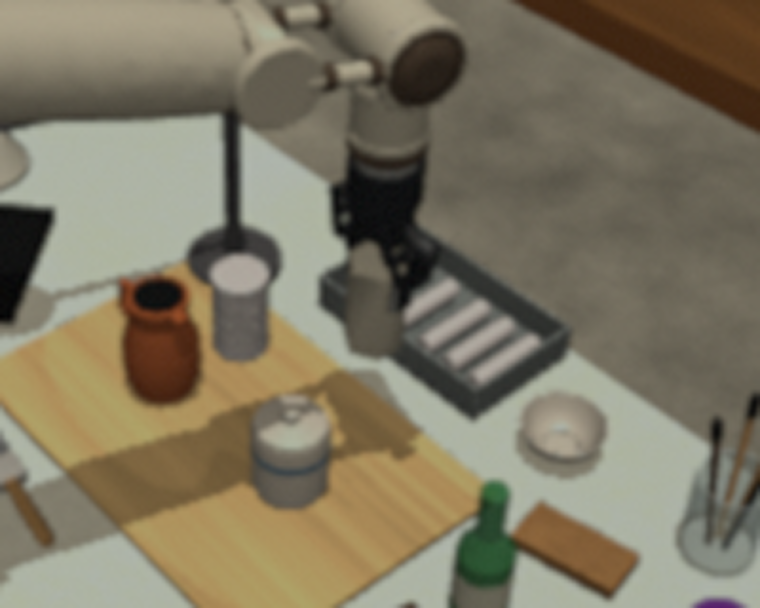

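Call:
servo_tool --pt "38 0 -1 0 0 0 1" --pt "40 0 -1 0 0 0 1" --pt "40 0 -1 0 0 0 1" --pt "30 0 0 1 0 0 1" --pt "0 0 0 0 0 0 1"

```text
clock: 20.65
ee_pos: [660.6, -58.9, 147.6]
ee_rot: [[-0.007, 0.998, -0.062], [0.003, -0.062, -0.998], [-1.0, -0.007, -0.003]]
force: [-0.4, 0.9, -3.3]
width: 54.9
```

Call:
servo_tool --pt "3 0 0 0 0 0 1" --pt "0 0 0 0 0 0 1" --pt "0 0 0 0 0 0 1" --pt "0 0 0 0 0 0 1"

```text
clock: 21.05
ee_pos: [663.3, -59.8, 150.2]
ee_rot: [[0.002, 0.998, -0.061], [-0.001, -0.061, -0.998], [-1.0, 0.002, 0.001]]
force: [-0.1, 0.6, -2.2]
width: 55.7
```

Run:
```python
from h import *
p=avg(3)
```

```text
avg [663.1 -59.7 149.7] sd [0.1 0.1 0.2] F [ 0.  -0.1 -3.7] yaw -93.5 w 55.0 t 21.20
```

Call:
servo_tool --pt "3 0 0 -2 0 0 1" --pt "0 0 0 0 0 0 1" --pt "0 0 0 0 0 0 1" --pt "1 0 0 0 0 0 1" --pt "0 0 0 0 0 0 1"

```text
clock: 21.7
ee_pos: [662.8, -59.5, 144.9]
ee_rot: [[0.0, 1.0, -0.026], [-0.0, -0.026, -1.0], [-1.0, 0.0, 0.0]]
force: [-0.5, 0.7, -3.3]
width: 55.4
```

Run:
```python
from h import *
p=avg(3)
```

```text
avg [662.8 -59.5 144.9] sd [0. 0. 0.] F [ 0.2 -0.4 -3.1] yaw -91.5 w 55.4 t 21.85
```

Call:
servo_tool --pt "1 0 0 0 0 0 1" --pt "0 0 0 0 0 0 1" --pt "1 0 0 0 0 0 1" --pt "0 0 0 0 0 0 1"

```text
clock: 22.25
ee_pos: [663.1, -59.5, 144.7]
ee_rot: [[0.001, 1.0, -0.026], [-0.0, -0.026, -1.0], [-1.0, 0.001, 0.0]]
force: [-4.2, 2.0, 7.7]
width: 55.3
```

Run:
```python
from h import *
p=avg(2)
```

```text
avg [663.1 -59.5 144.7] sd [0. 0. 0.] F [-4.   1.2  7.7] yaw -91.5 w 55.6 t 22.35
```

Contact felt (force rose by about 10 N). Release and go for the casket.

Call:
servo_tool --pt "0 0 0 0 0 0 0" --pt "0 0 0 0 0 0 0" --pt "0 0 0 0 0 0 0" --pt "-30 0 0 0 0 0 0" --pt "-45 0 0 0 0 0 0"

```text
clock: 22.85
ee_pos: [660.7, -59.1, 214.6]
ee_rot: [[-0.008, 1.0, -0.026], [0.002, -0.026, -1.0], [-1.0, -0.008, -0.002]]
force: [0.0, 0.3, -0.0]
width: 85.5
```

Call:
servo_tool --pt "-45 0 0 0 0 0 0" --pt "-45 0 0 0 0 0 0" --pt "0 0 0 0 0 0 0"

```text
clock: 23.15
ee_pos: [665.7, -60.3, 317.2]
ee_rot: [[0.015, 1.0, -0.026], [-0.004, -0.026, -1.0], [-1.0, 0.015, 0.004]]
force: [0.9, -0.3, 0.0]
width: 85.4
```

Run:
```python
from h import *
d,im=snap("wrist","w10",None,1.5)
print(proj(d,(554,-58,126))*1.5,proj(d,(663,-61,122))*1.5)
rows([(560,-200,320,-50),(480,-300,260,-6)],0,45)
```

```text
[382.8 448. ] [382.9 284.5]
from [664.5 -60.  313. ] yaw -91.5 w 85.5 F [-0.2  0.1 -0.3] t 23.2
[[-1, -17, 24, -7, 0, 0, 0], [-2, -19, 21, -7, 0, 0, 0], [-1, -22, 19, -7, 0, 0, 0], [-1, -25, 16, -7, 0, 0, 0], [-1, -26, 14, -7, 0, 0, 0]]
[[-2, -27, 9, -6, 0, 0, 0], [10, -21, 4, -7, 0, 0, 0], [10, -21, 2, -8, 0, 0, 0], [10, -22, -1, -7, 0, 0, 0], [10, -21, -4, -8, 0, 0, 0]]
[[10, -20, -7, -7, 0, 0, 0], [10, -20, -9, -7, 0, 0, 0]]
end [ 479.7 -300.3  259.9] -6.477118184464639
```

View pics/w10.png

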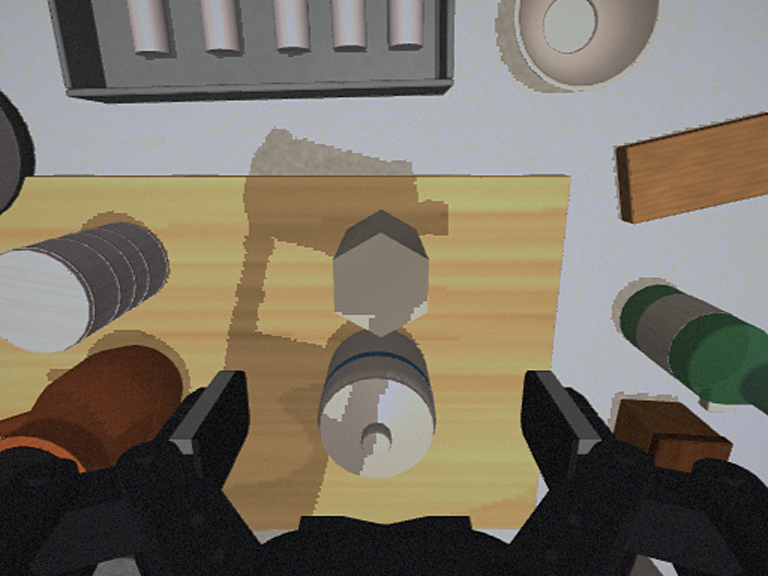

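Call:
servo_tool --pt "-1 -17 24 -7 0 0 0" --pt "-2 -19 21 -7 0 0 0" --pt "-1 -22 19 -7 0 0 0" --pt "-1 -25 16 -7 0 0 0" --pt "-1 -26 14 -7 0 0 0"

```text
clock: 23.7
ee_pos: [574.3, -177.2, 311.8]
ee_rot: [[-0.003, 0.831, 0.557], [0.001, 0.557, -0.831], [-1.0, -0.001, -0.003]]
force: [0.2, -0.9, -0.0]
width: 85.7
```

Call:
servo_tool --pt "-2 -27 9 -6 0 0 0" --pt "10 -21 4 -7 0 0 0" --pt "10 -21 2 -8 0 0 0" --pt "10 -22 -1 -7 0 0 0" --pt "10 -21 -4 -8 0 0 0"

```text
clock: 24.2
ee_pos: [503.1, -266.3, 273.5]
ee_rot: [[-0.002, 0.345, 0.939], [0.002, 0.939, -0.345], [-1.0, 0.001, -0.003]]
force: [0.7, -1.4, -0.1]
width: 85.8
```

Call:
servo_tool --pt "10 -20 -7 -7 0 0 0" --pt "10 -18 -8 -7 0 0 0" --pt "0 0 0 0 0 0 0" --pt "0 0 0 0 0 0 0"

```text
clock: 24.6
ee_pos: [478.4, -297.5, 254.6]
ee_rot: [[-0.001, 0.116, 0.993], [0.002, 0.993, -0.116], [-1.0, 0.002, -0.002]]
force: [-0.4, 0.4, 0.0]
width: 85.5
```

Run:
```python
from h import *
avg(3)
d,im=snap("wrist","w11",None,1.5)
print(proj(d,(480,-300,67))*1.5)
```

```text
avg [ 479.2 -297.4  255.7] sd [0.2 0.  0.3] F [0.5 0.2 0.2] yaw -6.5 w 85.2 t 24.75
[387.  281.9]
```

View pics/w11.png

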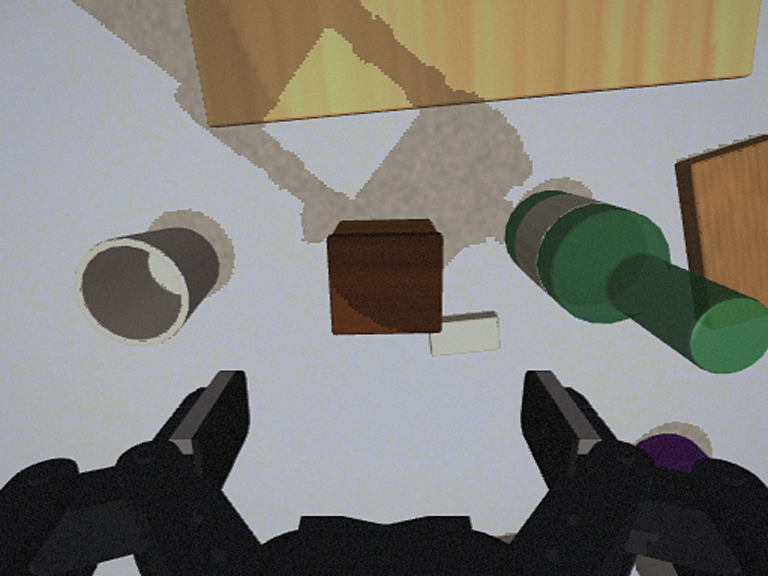

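Call:
servo_tool --pt "40 -3 0 0 0 0 0" --pt "45 0 0 0 0 0 0" --pt "45 0 0 0 0 0 0" --pt "25 0 0 0 0 0 0" --pt "0 0 0 0 0 0 0"

```text
clock: 25.3
ee_pos: [476.7, -298.3, 96.9]
ee_rot: [[-0.006, 0.113, 0.994], [0.006, 0.994, -0.113], [-1.0, 0.005, -0.007]]
force: [-0.7, -0.1, -0.8]
width: 85.5
```

Call:
servo_tool --pt "0 0 0 0 0 0 0" --pt "0 0 0 0 0 0 1" --pt "0 0 0 0 0 0 1" --pt "0 0 0 0 0 0 1" --pt "0 0 0 0 0 0 1"

```text
clock: 25.8
ee_pos: [480.0, -302.3, 103.9]
ee_rot: [[0.004, 0.113, 0.994], [-0.004, 0.994, -0.113], [-1.0, -0.003, 0.004]]
force: [-0.4, 0.5, 7.2]
width: 65.2
```

Call:
servo_tool --pt "0 0 0 0 0 0 1" --pt "0 0 0 0 0 0 1"

```text
clock: 26.0
ee_pos: [480.1, -302.3, 103.9]
ee_rot: [[0.004, 0.113, 0.994], [-0.004, 0.994, -0.113], [-1.0, -0.003, 0.004]]
force: [0.7, 0.4, 6.3]
width: 64.9
```

Run:
```python
from h import *
p=avg(3)
rows([(p[0],p[1],200),(551,-167,200,-1.7)],1,40)
```

```text
avg [ 480.  -302.3  103.9] sd [0. 0. 0.] F [0.3 0.9 6.3] yaw -6.5 w 65.0 t 26.15
from [ 480.  -302.3  103.9] yaw -6.5 w 65.0 F [0.2 0.8 6.4] t 26.15
[[-32, 0, 0, 0, 0, 0, 1], [-32, 0, 0, 0, 0, 0, 1], [-32, 0, 0, 0, 0, 0, 1], [0, 36, 14, -1, 0, 0, 1], [0, 35, 14, -1, 0, 0, 1]]
[[0, 35, 16, -2, 0, 0, 1], [0, 34, 16, -1, 0, 0, 1]]
end [ 551.  -167.3  199.7] -1.4725860853729227
```

Call:
servo_tool --pt "-32 0 0 0 0 0 1" --pt "-32 0 0 0 0 0 1" --pt "-32 0 0 0 0 0 1" --pt "0 36 14 -1 0 0 1" --pt "0 36 14 -1 0 0 1"

```text
clock: 26.65
ee_pos: [514.8, -232.7, 199.4]
ee_rot: [[0.004, 0.08, 0.997], [-0.003, 0.997, -0.08], [-1.0, -0.002, 0.004]]
force: [1.2, 0.5, -4.2]
width: 65.0
```

Call:
servo_tool --pt "0 36 16 -2 0 0 1" --pt "0 36 16 -1 0 0 1" --pt "0 0 0 0 0 0 1" --pt "0 0 0 0 0 0 1" --pt "0 0 0 0 0 0 1"

```text
clock: 27.15
ee_pos: [549.8, -163.1, 197.1]
ee_rot: [[0.0, 0.027, 1.0], [-0.001, 1.0, -0.027], [-1.0, -0.001, 0.0]]
force: [0.1, -0.1, -3.1]
width: 64.9
```

Run:
```python
from h import *
p=avg(2)
rows([(551,-163,120,-1.7)],1,40)
d,im=snap("wrist","w12",None,1.5)
print(proj(d,(554,-58,126))*1.5)
```

```text
avg [ 549.8 -163.4  197.1] sd [0.  0.1 0.1] F [-0.1  0.5 -3.8] yaw -1.6 w 64.7 t 27.25
from [ 549.7 -163.5  197. ] yaw -1.6 w 64.7 F [-0.4 -0.2 -3.6] t 27.25
[[39, 0, 1, 0, 0, 0, 1], [38, 1, 0, 0, 0, 0, 1]]
end [ 550.7 -162.5  120. ] -1.5778340893628446
[392.4  20.5]
```

View pics/w12.png

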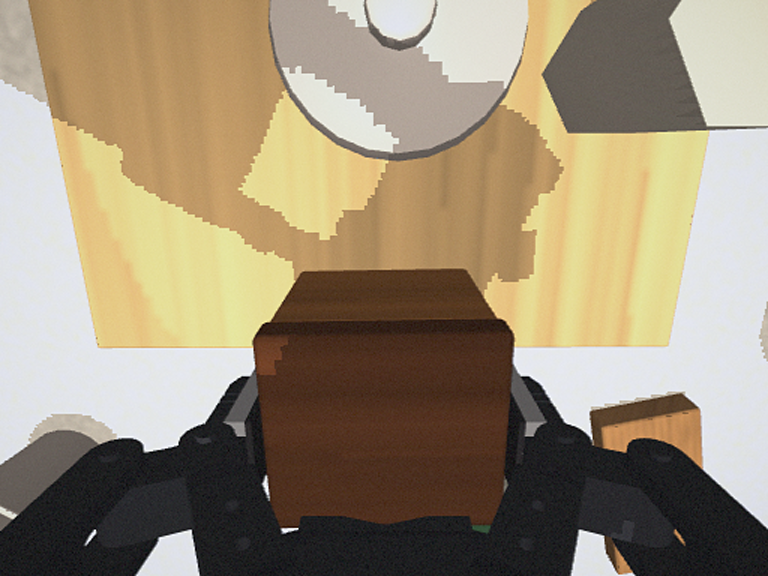

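Call:
servo_tool --pt "35 0 2 0 0 0 1" --pt "30 0 0 0 0 0 1" --pt "15 0 0 0 0 0 1" --pt "0 0 0 0 0 0 1" --pt "0 0 0 0 0 0 1"

```text
clock: 27.8
ee_pos: [552.4, -163.1, 117.3]
ee_rot: [[0.001, 0.027, 1.0], [-0.0, 1.0, -0.027], [-1.0, -0.0, 0.001]]
force: [0.3, 0.4, -3.6]
width: 65.0
```

Call:
servo_tool --pt "1 0 0 0 0 0 1" --pt "1 0 0 0 0 0 1" --pt "0 0 0 0 0 0 1" --pt "0 0 0 0 0 0 1"

```text
clock: 28.2
ee_pos: [552.3, -162.5, 115.1]
ee_rot: [[0.0, 0.026, 1.0], [-0.0, 1.0, -0.026], [-1.0, -0.0, 0.0]]
force: [0.9, -0.5, -2.6]
width: 65.4
```

Call:
servo_tool --pt "1 0 0 0 0 0 1" --pt "0 0 0 0 0 0 1" --pt "1 0 0 0 0 0 1" --pt "0 0 0 0 0 0 1"

```text
clock: 28.6
ee_pos: [552.5, -162.7, 114.9]
ee_rot: [[-0.0, 0.026, 1.0], [-0.0, 1.0, -0.026], [-1.0, -0.0, -0.0]]
force: [-5.0, 1.6, 11.6]
width: 65.2
```

Call:
servo_tool --pt "0 0 0 0 0 0 0" --pt "0 0 0 0 0 0 0" --pt "0 0 0 0 0 0 0" --pt "-30 0 0 0 0 0 0" --pt "-45 0 0 0 0 0 0"

```text
clock: 29.1
ee_pos: [550.1, -161.4, 185.3]
ee_rot: [[-0.007, 0.026, 1.0], [0.004, 1.0, -0.026], [-1.0, 0.003, -0.007]]
force: [1.0, -1.2, 0.2]
width: 85.6
```

Call:
servo_tool --pt "-45 0 0 0 0 0 0" --pt "-30 0 0 0 0 0 0" --pt "0 0 0 0 0 0 0" --pt "0 0 0 0 0 0 0"

```text
clock: 29.5
ee_pos: [552.3, -162.5, 263.2]
ee_rot: [[0.001, 0.026, 1.0], [-0.001, 1.0, -0.026], [-1.0, -0.001, 0.001]]
force: [-1.2, -0.5, 0.0]
width: 85.3
```

Run:
```python
from h import *
d,im=snap("wrist","w13",None,1.5)
print(proj(d,(554,-58,126))*1.5,proj(d,(552,-163,79))*1.5)
rows([(338,-287,230,-92)],0,45)
```

```text
[383.5  63.9] [385.  280.9]
from [ 551.6 -162.2  261.7] yaw -1.5 w 85.6 F [ 0.1 -0.2 -0.3] t 29.55
[[3, -11, -18, 8, 0, 0, 0], [2, -13, -15, 7, 0, 0, 0], [3, -15, -15, 8, 0, 0, 0], [3, -17, -11, 7, 0, 0, 0], [2, -18, -10, 8, 0, 0, 0]]
[[3, -19, -7, 7, 0, 0, 0], [3, -21, -5, 8, 0, 0, 0], [2, -20, -2, 7, 0, 0, 0], [3, -21, 1, 8, 0, 0, 0], [3, -20, 3, 7, 0, 0, 0]]
[[2, -20, 6, 8, 0, 0, 0], [3, -18, 9, 8, 0, 0, 0]]
end [ 338.4 -287.1  229.9] -92.48260407236741
```

View pics/w13.png

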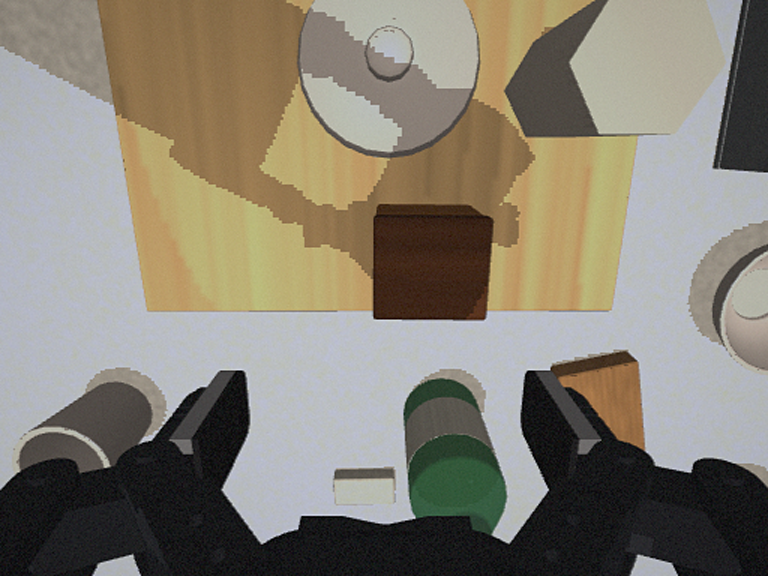

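Run:
```python
from h import *
avg(2)
d,im=snap("wrist","w14",(230,120,350,230),6)
for u,v in [(374,217),(492,221),(487,318),(375,318)]: print(onz(d,u/1.5,v/1.5,79))
print(onz(d,390/1.5,49/1.5,126))
```

```text
avg [ 551.3 -162.   260.8] sd [0.  0.  0.1] F [-0.5  0.  -0.4] yaw -1.5 w 85.5 t 29.65
[ 545.2 -125.4   79. ]
[ 608.6 -129.2   79. ]
[ 608.  -184.9   79. ]
[ 543.9 -183.3   79. ]
[555.1 -52.2 126. ]
```

View pics/w14.png

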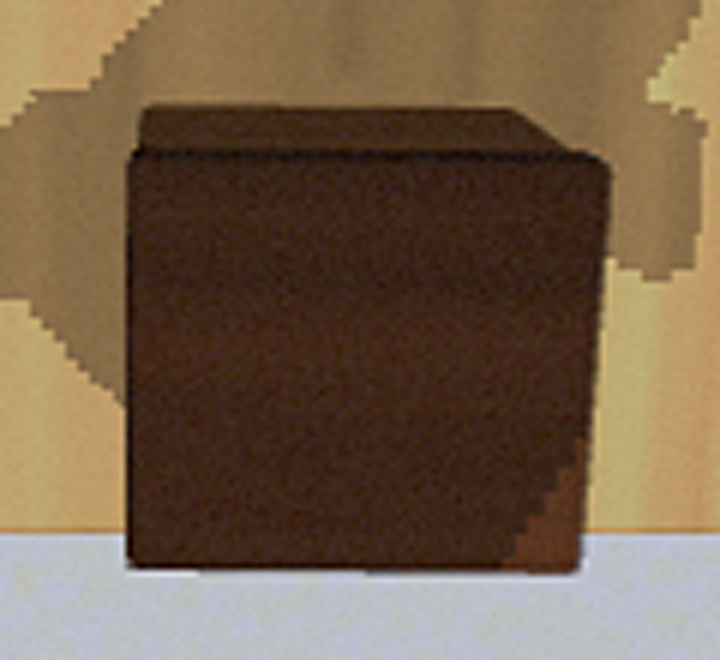

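Call:
servo_tool --pt "35 5 25 0 0 0 0" --pt "40 0 0 0 0 0 0" --pt "40 0 0 0 0 0 0" --pt "27 0 0 0 0 0 0" --pt "0 0 0 0 0 0 0"

```text
clock: 30.2
ee_pos: [573.5, -156.2, 114.8]
ee_rot: [[-0.011, 0.026, 1.0], [0.005, 1.0, -0.026], [-1.0, 0.005, -0.011]]
force: [-0.2, 0.3, -1.1]
width: 85.5
```

Call:
servo_tool --pt "0 0 0 0 0 0 0" --pt "0 0 0 0 0 0 1" --pt "0 0 0 0 0 0 1" --pt "0 0 0 0 0 0 1" --pt "0 0 0 0 0 0 1"

```text
clock: 30.7
ee_pos: [578.8, -158.9, 123.6]
ee_rot: [[0.004, 0.026, 1.0], [-0.002, 1.0, -0.026], [-1.0, -0.002, 0.004]]
force: [-1.1, -0.1, 7.0]
width: 64.8
```

Call:
servo_tool --pt "0 0 0 0 0 0 1" --pt "-6 0 0 0 0 0 1" --pt "-3 -3 -23 0 0 0 1" --pt "0 0 0 0 0 0 1" --pt "0 0 0 0 0 0 1"

```text
clock: 31.2
ee_pos: [553.8, -160.2, 129.7]
ee_rot: [[-0.0, 0.026, 1.0], [0.0, 1.0, -0.026], [-1.0, 0.0, -0.0]]
force: [0.6, 0.6, -2.6]
width: 65.0
```

Run:
```python
from h import *
avg(2)
```

```text
avg [ 554.4 -160.4  129.9] sd [0.1 0.  0. ] F [-0.  -0.1 -3.3] yaw -1.5 w 64.3 t 31.30
```

Call:
servo_tool --pt "5 0 -1 0 0 0 1" --pt "2 0 0 0 0 0 1" --pt "0 0 0 0 0 0 1" --pt "1 0 0 0 0 0 1" --pt "0 0 0 0 0 0 1"

```text
clock: 31.8
ee_pos: [553.7, -160.4, 123.7]
ee_rot: [[-0.0, 0.025, 1.0], [-0.0, 1.0, -0.025], [-1.0, -0.0, -0.0]]
force: [-5.6, 2.7, 12.2]
width: 65.0
```

Call:
servo_tool --pt "1 0 0 0 0 0 1" --pt "0 0 0 0 0 0 1" --pt "1 0 0 0 0 0 1" --pt "0 0 0 0 0 0 1"

```text
clock: 32.2
ee_pos: [553.8, -160.5, 123.6]
ee_rot: [[-0.001, 0.025, 1.0], [-0.0, 1.0, -0.025], [-1.0, -0.0, -0.001]]
force: [-13.9, 5.2, 25.9]
width: 64.8
```

Call:
servo_tool --pt "-2 0 0 0 0 0 1" --pt "0 0 0 0 0 0 0" --pt "0 0 0 0 0 0 0" --pt "0 0 0 0 0 0 0" --pt "0 0 0 0 0 0 0"

```text
clock: 32.7
ee_pos: [553.2, -160.4, 121.6]
ee_rot: [[-0.0, 0.026, 1.0], [0.0, 1.0, -0.026], [-1.0, 0.0, -0.0]]
force: [0.7, -0.7, -0.5]
width: 85.5
```

Call:
servo_tool --pt "-30 0 0 0 0 0 0" --pt "-45 0 0 0 0 0 0" --pt "-45 0 0 0 0 0 0" --pt "-15 0 0 0 0 0 0" --pt "0 0 0 0 0 0 0"

```text
clock: 33.2
ee_pos: [554.6, -161.2, 260.0]
ee_rot: [[0.006, 0.026, 1.0], [-0.003, 1.0, -0.026], [-1.0, -0.003, 0.006]]
force: [0.4, -0.3, -0.7]
width: 85.3
```

Run:
```python
from h import *
d,im=snap("wrist","w15",None,1.5)
print(proj(d,(554,-56,126))*1.5,proj(d,(553,-160,79))*1.5)
rows([(338,-287,230,-92)],0,45)
```

```text
[376.2  59.9] [381.2 279. ]
from [ 553.4 -160.5  257.1] yaw -1.5 w 85.4 F [-0.3 -0.5 -0.1] t 33.25
[[2, -11, -18, 8, 0, 0, 0], [2, -13, -16, 7, 0, 0, 0], [3, -15, -14, 8, 0, 0, 0], [2, -17, -12, 7, 0, 0, 0], [2, -19, -10, 8, 0, 0, 0]]
[[2, -19, -7, 7, 0, 0, 0], [3, -21, -4, 8, 0, 0, 0], [2, -20, -2, 7, 0, 0, 0], [2, -21, 0, 8, 0, 0, 0], [2, -21, 4, 7, 0, 0, 0]]
[[3, -20, 6, 8, 0, 0, 0], [2, -18, 9, 8, 0, 0, 0]]
end [ 338.4 -287.3  229.9] -92.47869773844998
```

View pics/w15.png

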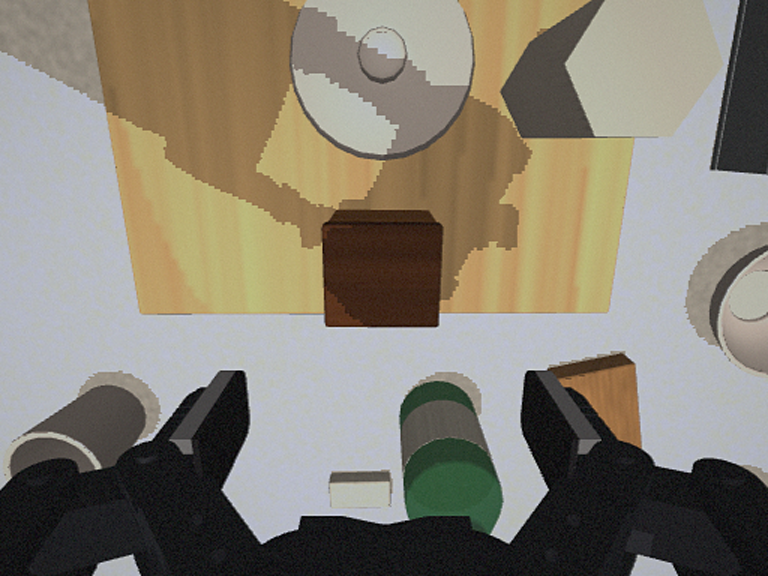

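Call:
servo_tool --pt "2 -11 -18 8 0 0 0" --pt "2 -13 -16 7 0 0 0" --pt "3 -15 -14 8 0 0 0" --pt "2 -17 -12 7 0 0 0" --pt "2 -19 -10 8 0 0 0"

```text
clock: 33.75
ee_pos: [460.9, -212.4, 242.4]
ee_rot: [[-0.005, 0.64, 0.768], [0.004, 0.769, -0.64], [-1.0, -0.0, -0.006]]
force: [0.5, -0.5, -0.1]
width: 85.6
```

Call:
servo_tool --pt "2 -19 -7 7 0 0 0" --pt "3 -21 -4 8 0 0 0" --pt "2 -20 -2 7 0 0 0" --pt "2 -21 0 8 0 0 0" --pt "2 -21 4 7 0 0 0"

```text
clock: 34.25
ee_pos: [371.5, -265.0, 231.7]
ee_rot: [[-0.004, 0.974, 0.229], [0.004, 0.229, -0.973], [-1.0, -0.003, -0.005]]
force: [0.6, -0.1, -0.8]
width: 85.5
```

Call:
servo_tool --pt "3 -20 6 8 0 0 0" --pt "2 -16 8 8 0 0 0" --pt "0 0 0 0 0 0 0" --pt "0 0 0 0 0 0 0"

```text
clock: 34.65
ee_pos: [339.5, -285.1, 227.9]
ee_rot: [[-0.002, 0.999, -0.042], [0.003, -0.042, -0.999], [-1.0, -0.002, -0.003]]
force: [-0.1, 0.0, -0.1]
width: 85.6
```

Run:
```python
from h import *
avg(2)
d,im=snap("wrist","w16",None,1.5)
print(proj(d,(338,-287,72))*1.5)
```

```text
avg [ 340.1 -285.2  228.7] sd [0.1 0.  0.2] F [-0.1 -0.3 -0.1] yaw -92.3 w 85.2 t 34.75
[386.7 299.6]
```

View pics/w16.png

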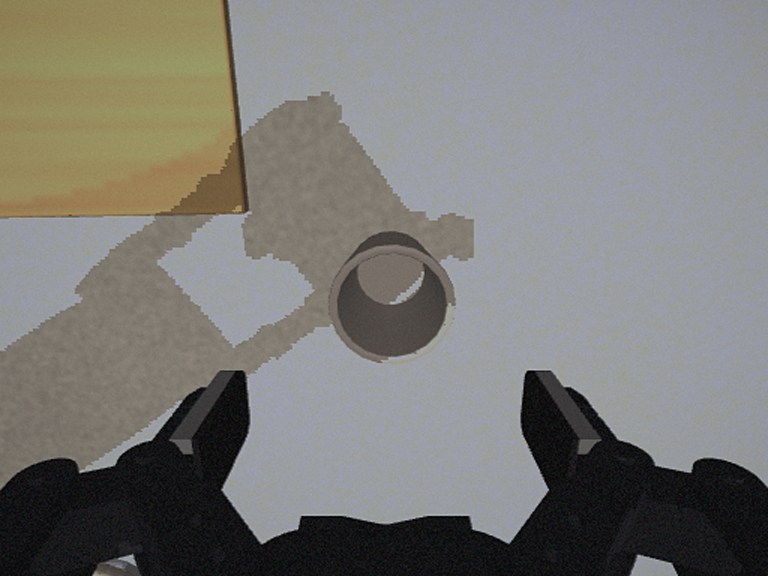

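Call:
servo_tool --pt "35 -4 4 0 0 0 0" --pt "40 0 0 0 0 0 0" --pt "35 0 0 0 0 0 0" --pt "15 0 0 0 0 0 0" --pt "0 0 0 0 0 0 0"

```text
clock: 35.3
ee_pos: [335.2, -287.6, 102.3]
ee_rot: [[-0.003, 0.999, -0.042], [0.005, -0.042, -0.999], [-1.0, -0.003, -0.005]]
force: [-0.0, -0.1, 0.3]
width: 85.2
```

Call:
servo_tool --pt "0 0 0 0 0 0 0" --pt "0 0 0 0 0 0 1" --pt "0 0 0 0 0 0 1" --pt "0 0 0 0 0 0 1" --pt "0 0 0 0 0 0 1"

```text
clock: 35.8
ee_pos: [337.0, -290.6, 107.1]
ee_rot: [[0.002, 0.999, -0.043], [-0.002, -0.043, -0.999], [-1.0, 0.002, 0.002]]
force: [-0.0, 3.1, 8.8]
width: 63.5
```

Call:
servo_tool --pt "0 0 0 0 0 0 1" --pt "0 0 0 0 0 0 1" --pt "0 0 0 0 0 0 1"

```text
clock: 36.1
ee_pos: [337.0, -290.5, 107.0]
ee_rot: [[0.002, 0.999, -0.043], [-0.002, -0.043, -0.999], [-1.0, 0.002, 0.002]]
force: [-0.4, 3.0, 7.8]
width: 63.6
```

Run:
```python
from h import *
p=avg(2)
rows([(p[0],p[1],240),(440,155,240,-91.7)],1,45)
```

```text
avg [ 337.  -290.6  107. ] sd [0. 0. 0.] F [-0.6  3.   9.4] yaw -92.5 w 63.6 t 36.20
from [ 337.  -290.6  107. ] yaw -92.5 w 63.6 F [-0.9  3.4  9.8] t 36.2
[[-44, 0, 0, 0, 0, 0, 1], [-45, 0, 0, 0, 0, 0, 1], [-44, 0, 0, 0, 0, 0, 1], [0, 8, -41, 0, 0, 0, 1], [0, 7, -41, 0, 0, 0, 1]]
[[0, 8, -41, 0, 0, 0, 1], [0, 8, -40, 0, 0, 0, 1], [0, 7, -41, 0, 0, 0, 1], [0, 8, -41, 0, 0, 0, 1], [0, 8, -41, 0, 0, 0, 1]]
[[0, 7, -41, -1, 0, 0, 1], [-1, 8, -40, 0, 0, 0, 1], [0, 9, -41, 0, 0, 0, 1], [0, 8, -41, 0, 0, 0, 1]]
end [439.8 155.1 240.4] -91.46703411292464
```

Call:
servo_tool --pt "-44 0 0 0 0 0 1" --pt "-45 0 0 0 0 0 1" --pt "-44 0 0 0 0 0 1" --pt "0 8 -41 0 0 0 1" --pt "0 7 -41 0 0 0 1"

```text
clock: 36.7
ee_pos: [355.3, -209.0, 240.8]
ee_rot: [[0.004, 0.999, -0.046], [-0.004, -0.046, -0.999], [-1.0, 0.005, 0.004]]
force: [0.1, -0.1, -2.5]
width: 63.4
```

Call:
servo_tool --pt "0 8 -41 0 0 0 1" --pt "0 8 -40 0 0 0 1" --pt "0 7 -41 0 0 0 1" --pt "0 8 -41 0 0 0 1" --pt "0 8 -41 0 0 0 1"

```text
clock: 37.2
ee_pos: [402.5, -4.7, 238.9]
ee_rot: [[0.002, 0.999, -0.043], [-0.001, -0.043, -0.999], [-1.0, 0.002, 0.001]]
force: [0.4, -0.0, -1.1]
width: 63.7
```

Call:
servo_tool --pt "0 7 -41 -1 0 0 1" --pt "0 8 -40 0 0 0 1" --pt "0 9 -41 0 0 0 1" --pt "0 8 -41 0 0 0 1" --pt "0 0 0 0 0 0 1"

```text
clock: 37.7
ee_pos: [439.4, 159.6, 238.9]
ee_rot: [[0.002, 1.0, -0.02], [0.002, -0.02, -1.0], [-1.0, 0.002, -0.002]]
force: [-0.7, -1.6, -0.8]
width: 63.8
```

Call:
servo_tool --pt "0 0 0 0 0 0 1" --pt "0 0 0 0 0 0 1"

```text
clock: 37.9
ee_pos: [439.1, 155.0, 238.2]
ee_rot: [[0.0, 1.0, -0.026], [-0.0, -0.026, -1.0], [-1.0, 0.0, 0.0]]
force: [0.2, 0.3, -3.0]
width: 63.6
```

Run:
```python
from h import *
p=avg(2)
rows([(440,156,125,-91.7)],1,45)
d,im=snap("wrist","w17",None,1.5)
print(proj(d,(549,153,147))*1.5)
```

```text
avg [439.1 154.7 238.1] sd [0.  0.1 0. ] F [-0.1 -0.3 -1. ] yaw -91.6 w 63.6 t 38.00
from [439.1 154.6 238.1] yaw -91.6 w 63.6 F [-0.1  0.  -1.2] t 38.0
[[38, 0, 0, 0, 0, 0, 1], [37, 1, -1, 0, 0, 0, 1], [38, 0, 0, 0, 0, 0, 1]]
end [440.2 155.6 125.1] -91.57611951816023
[376.3  22. ]
```

View pics/w17.png

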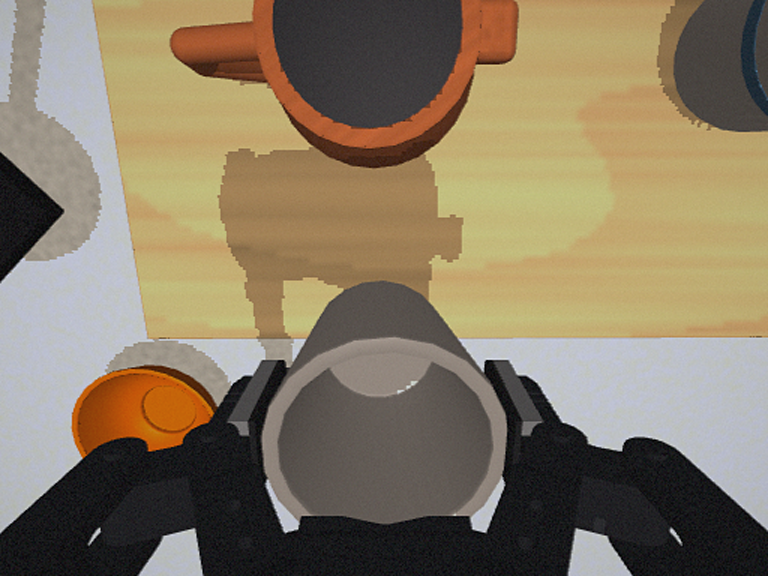

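Call:
servo_tool --pt "38 0 -2 0 0 0 1" --pt "38 1 -1 0 0 0 1" --pt "35 0 0 0 0 0 1" --pt "0 0 0 0 0 0 1" --pt "0 0 0 0 0 0 1"

```text
clock: 38.55
ee_pos: [440.3, 158.0, 127.4]
ee_rot: [[-0.001, 1.0, -0.027], [-0.0, -0.027, -1.0], [-1.0, -0.001, 0.0]]
force: [0.9, 0.6, -1.0]
width: 63.6
```

Call:
servo_tool --pt "4 0 0 0 0 0 1" --pt "0 0 0 0 0 0 1" --pt "2 0 0 0 0 0 1" --pt "0 0 0 0 0 0 1" --pt "0 0 0 0 0 0 1"

```text
clock: 39.05
ee_pos: [440.4, 158.6, 121.2]
ee_rot: [[0.001, 1.0, -0.026], [0.0, -0.026, -1.0], [-1.0, 0.001, -0.0]]
force: [0.5, 0.2, -1.5]
width: 63.7
```

Call:
servo_tool --pt "1 0 0 0 0 0 1" --pt "0 0 0 0 0 0 1" --pt "1 0 0 0 0 0 1" --pt "0 0 0 0 0 0 1"

```text
clock: 39.45
ee_pos: [440.5, 158.6, 119.2]
ee_rot: [[0.0, 1.0, -0.026], [-0.0, -0.026, -1.0], [-1.0, 0.0, 0.0]]
force: [-1.1, -0.5, 2.2]
width: 63.6
```

Call:
servo_tool --pt "1 0 0 0 0 0 1" --pt "0 0 0 0 0 0 1"

```text
clock: 39.65
ee_pos: [441.0, 158.6, 119.1]
ee_rot: [[0.001, 1.0, -0.026], [-0.0, -0.026, -1.0], [-1.0, 0.001, 0.0]]
force: [-2.5, 0.0, 8.4]
width: 63.4
```

Contact. Release, rise, head for the bottle.

Call:
servo_tool --pt "0 0 0 0 0 0 0" --pt "0 0 0 0 0 0 0" --pt "0 0 0 0 0 0 0" --pt "-30 0 0 0 0 0 0" --pt "-45 0 0 0 0 0 0"

```text
clock: 40.15
ee_pos: [437.9, 158.3, 190.9]
ee_rot: [[-0.007, 1.0, -0.026], [-0.001, -0.026, -1.0], [-1.0, -0.007, 0.001]]
force: [1.6, -0.6, -0.5]
width: 85.4
```

Call:
servo_tool --pt "-45 0 0 0 0 0 0" --pt "-45 0 0 0 0 0 0" --pt "-45 0 0 0 0 0 0" --pt "-20 0 0 0 0 0 0" --pt "0 0 0 0 0 0 0"

```text
clock: 40.65
ee_pos: [441.6, 158.7, 351.7]
ee_rot: [[0.007, 1.0, -0.026], [0.001, -0.026, -1.0], [-1.0, 0.007, -0.001]]
force: [-0.5, 0.2, -0.4]
width: 85.5
```

Run:
```python
from h import *
d,im=snap("wrist","w18",None,1.5)
print(proj(d,(549,155,147))*1.5,proj(d,(441,158,84))*1.5)
rows([(593,-294,340,0)],0,45)
```

```text
[384.6  81.9] [384.4 252.1]
from [440.7 158.6 348.9] yaw -91.5 w 85.4 F [-0.6  0.4  0.3] t 40.7
[[1, 14, 37, -8, 0, 0, 0], [1, 8, 39, -7, 0, 0, 0], [0, 3, 40, -8, 0, 0, 0], [1, -2, 40, -7, 0, 0, 0], [1, -6, 39, -8, 0, 0, 0]]
[[1, -13, 38, -8, 0, 0, 0], [0, -17, 36, -7, 0, 0, 0], [1, -22, 33, -8, 0, 0, 0], [1, -26, 30, -8, 0, 0, 0], [1, -30, 26, -7, 0, 0, 0]]
[[0, -33, 23, -8, 0, 0, 0], [1, -35, 17, -7, 0, 0, 0]]
end [ 592.9 -293.6  340.3] -0.47999763680516017
```

View pics/w18.png

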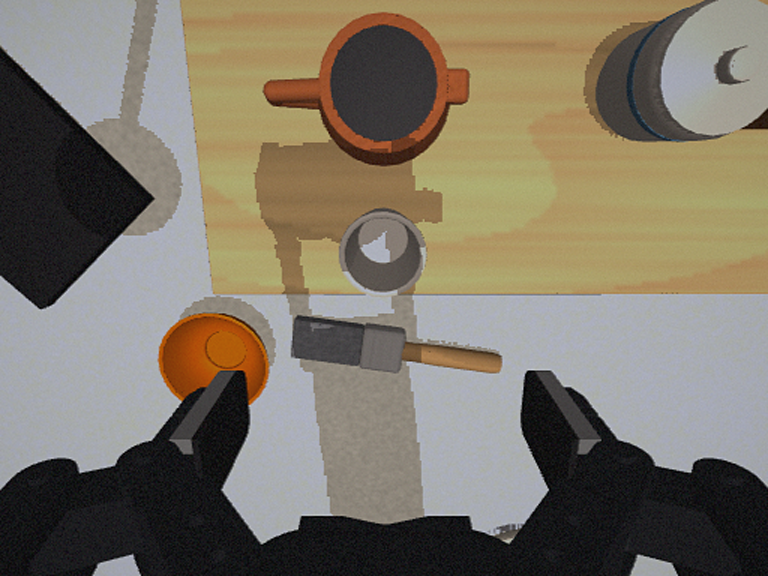

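Call:
servo_tool --pt "1 14 37 -8 0 0 0" --pt "1 8 39 -7 0 0 0" --pt "0 3 40 -8 0 0 0" --pt "1 -2 40 -7 0 0 0" --pt "1 -6 39 -8 0 0 0"

```text
clock: 41.2
ee_pos: [503.0, -30.8, 341.2]
ee_rot: [[-0.004, 0.802, 0.598], [0.001, 0.598, -0.802], [-1.0, -0.002, -0.003]]
force: [0.6, 0.1, 0.3]
width: 85.5
```

Call:
servo_tool --pt "1 -13 38 -8 0 0 0" --pt "0 -17 36 -7 0 0 0" --pt "1 -22 33 -8 0 0 0" --pt "1 -26 30 -8 0 0 0" --pt "1 -30 26 -7 0 0 0"

```text
clock: 41.7
ee_pos: [565.3, -219.6, 336.7]
ee_rot: [[-0.004, 0.264, 0.965], [0.003, 0.965, -0.264], [-1.0, 0.002, -0.005]]
force: [0.5, 0.8, 0.1]
width: 85.5
```

Call:
servo_tool --pt "0 -33 23 -8 0 0 0" --pt "1 -33 16 -7 0 0 0" --pt "0 0 0 0 0 0 0" --pt "0 0 0 0 0 0 0"

```text
clock: 42.1
ee_pos: [589.9, -291.3, 335.7]
ee_rot: [[-0.004, 0.013, 1.0], [0.003, 1.0, -0.013], [-1.0, 0.003, -0.004]]
force: [-0.0, 0.9, 0.5]
width: 85.0
```

Run:
```python
from h import *
avg(2)
d,im=snap("wrist","w19",None,1.5)
print(proj(d,(593,-294,185))*1.5)
```

```text
avg [ 590.1 -290.2  337. ] sd [0.1 0.2 0.4] F [ 0.3 -0.3  0.4] yaw -0.6 w 85.5 t 42.20
[392.4 306. ]
```

View pics/w19.png

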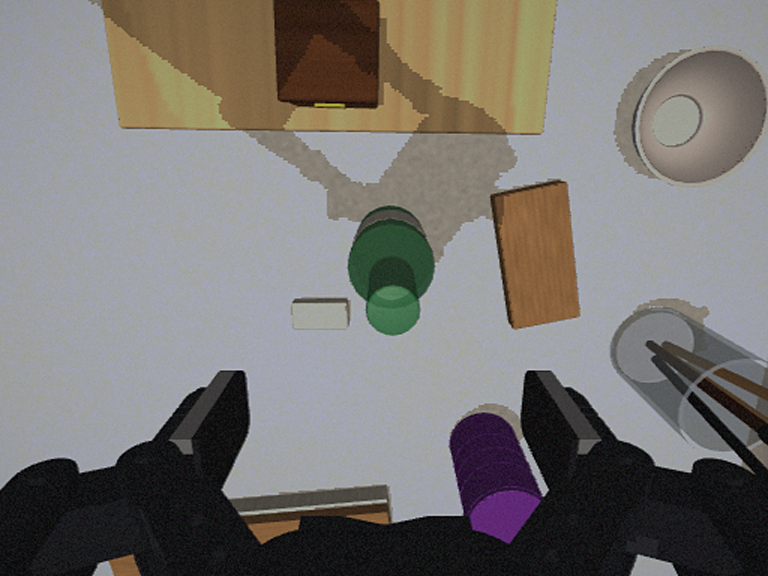

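Call:
servo_tool --pt "35 -6 3 0 0 0 0" --pt "40 0 0 0 0 0 0" --pt "35 0 0 0 0 0 0" --pt "13 0 0 0 0 0 0" --pt "0 0 0 0 0 0 0"

```text
clock: 42.75
ee_pos: [592.6, -295.7, 213.8]
ee_rot: [[-0.004, 0.01, 1.0], [0.003, 1.0, -0.01], [-1.0, 0.003, -0.004]]
force: [-0.2, 0.9, 0.2]
width: 85.4
```

Call:
servo_tool --pt "0 0 0 0 0 0 0" --pt "0 0 0 0 0 0 1" --pt "0 0 0 0 0 0 1" --pt "0 0 0 0 0 0 1" --pt "0 0 0 0 0 0 1"

```text
clock: 43.25
ee_pos: [593.7, -297.5, 216.6]
ee_rot: [[0.001, 0.011, 1.0], [-0.001, 1.0, -0.011], [-1.0, -0.001, 0.001]]
force: [-0.0, 0.1, 0.9]
width: 28.4
```

Call:
servo_tool --pt "0 0 0 0 0 0 1" --pt "0 0 0 0 0 0 1" --pt "0 0 0 0 0 0 1"

```text
clock: 43.55
ee_pos: [593.9, -297.7, 216.8]
ee_rot: [[0.001, 0.011, 1.0], [-0.001, 1.0, -0.011], [-1.0, -0.001, 0.001]]
force: [-0.5, -0.6, 5.5]
width: 26.4
```

Run:
```python
from h import *
p=avg(2)
rows([(p[0],p[1],375),(553,48,375,-1.7)],1,45)
```

```text
avg [ 593.9 -297.6  216.8] sd [0. 0. 0.] F [ 0.4 -0.2  5.4] yaw -0.6 w 26.5 t 43.65
from [ 593.9 -297.6  216.8] yaw -0.6 w 26.5 F [ 0.7 -0.2  5.8] t 43.65
[[-40, 0, 0, 0, 0, 0, 1], [-39, 0, 0, 0, 0, 0, 1], [-40, 0, 0, 0, 0, 0, 1], [-39, 0, 0, 0, 0, 0, 1], [0, 43, -6, 0, 0, 0, 1]]
[[0, 43, -5, 0, 0, 0, 1], [0, 43, -6, 0, 0, 0, 1], [0, 44, -5, 1, 0, 0, 1], [0, 43, -6, 0, 0, 0, 1], [0, 43, -7, 0, 0, 0, 1]]
[[-1, 43, -6, 0, 0, 0, 1], [0, 43, -6, 0, 0, 0, 1]]
end [553.3  48.4 375.4] -1.598653159436911
```

Call:
servo_tool --pt "-30 0 0 0 0 0 1" --pt "-43 0 0 0 0 0 1" --pt "-45 0 0 0 0 0 1" --pt "-40 0 0 0 0 0 1" --pt "0 35 -6 0 0 0 1"

```text
clock: 44.15
ee_pos: [589.0, -266.2, 380.1]
ee_rot: [[0.009, 0.015, 1.0], [-0.008, 1.0, -0.015], [-1.0, -0.008, 0.009]]
force: [1.1, 0.5, -3.4]
width: 26.7
```

Call:
servo_tool --pt "0 43 -5 0 0 0 1" --pt "0 43 -6 0 0 0 1" --pt "0 44 -5 1 0 0 1" --pt "0 43 -6 0 0 0 1" --pt "0 43 -6 0 0 0 1"

```text
clock: 44.65
ee_pos: [562.4, -43.8, 371.6]
ee_rot: [[-0.004, 0.028, 1.0], [0.001, 1.0, -0.028], [-1.0, 0.001, -0.004]]
force: [0.8, -0.1, -3.4]
width: 26.7
```

Call:
servo_tool --pt "0 43 -5 0 0 0 1" --pt "0 40 -4 0 0 0 1" --pt "0 13 0 0 0 0 1" --pt "0 0 0 0 0 0 1" --pt "0 0 0 0 0 0 1"

```text
clock: 45.15
ee_pos: [557.1, 49.8, 372.7]
ee_rot: [[-0.002, 0.028, 1.0], [-0.001, 1.0, -0.028], [-1.0, -0.001, -0.002]]
force: [0.7, -0.3, -3.9]
width: 26.9
```

Run:
```python
from h import *
p=avg(2)
rows([(552,49,235,-1.7)],1,45)
d,im=snap("wrist","w20",None,1.5)
print(proj(d,(549,154,147))*1.5)
snap("side","s20",(180,80,380,260),3.5)
```

```text
avg [557.3  49.2 373.1] sd [0.1 0.1 0.1] F [ 0.6 -0.5 -3.4] yaw -1.7 w 26.5 t 45.25
from [557.4  49.1 373.2] yaw -1.7 w 26.5 F [ 0.9  0.2 -3.8] t 45.25
[[35, 0, -1, 0, 0, 0, 1], [34, 0, -2, 0, 0, 0, 1], [35, 0, -1, 0, 0, 0, 1], [34, 0, -1, 0, 0, 0, 1]]
end [552.2  49.1 235.2] -1.699270315386594
[366.5  87.7]
```

View pics/w20.png

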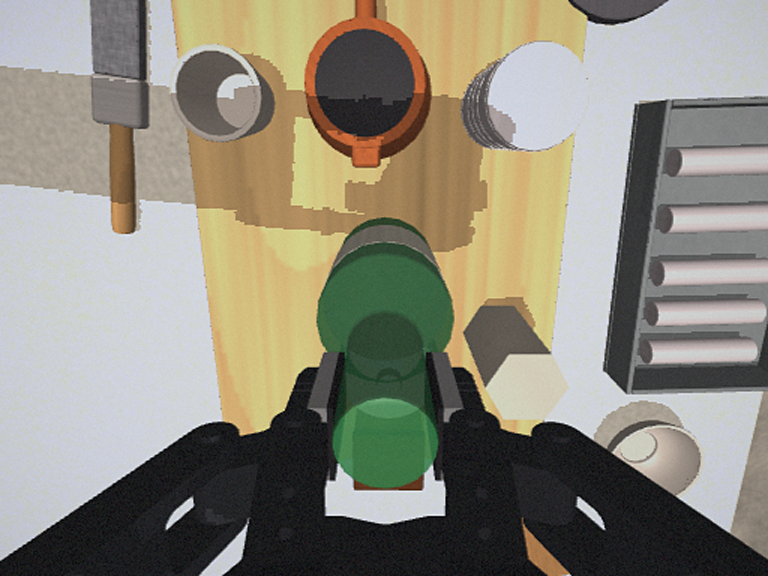

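View pics/s20.png

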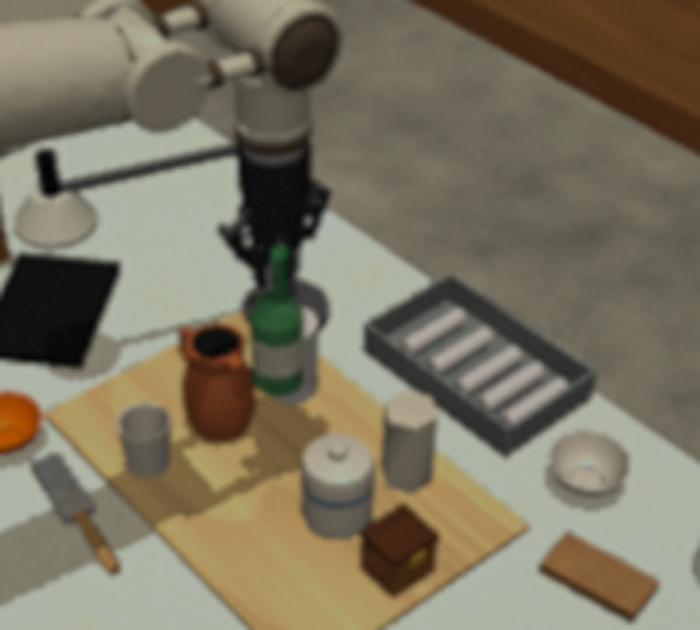

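Call:
servo_tool --pt "30 0 -4 0 0 0 1" --pt "35 0 0 0 0 0 1" --pt "35 0 0 0 0 0 1" --pt "30 0 0 0 0 0 1" --pt "10 0 0 0 0 0 1"

```text
clock: 45.85
ee_pos: [551.3, 49.9, 230.0]
ee_rot: [[-0.007, 0.029, 1.0], [0.001, 1.0, -0.029], [-1.0, 0.001, -0.007]]
force: [-0.7, 0.1, -4.3]
width: 26.9
```

Call:
servo_tool --pt "0 0 0 0 0 0 1" --pt "0 0 0 0 0 0 1" --pt "0 0 0 0 0 0 1"

```text
clock: 46.15
ee_pos: [554.7, 50.2, 236.4]
ee_rot: [[0.004, 0.028, 1.0], [-0.001, 1.0, -0.028], [-1.0, -0.0, 0.004]]
force: [0.3, -0.4, -3.2]
width: 27.1
```

Call:
servo_tool --pt "3 0 -1 0 0 0 1" --pt "0 0 0 0 0 0 1" --pt "1 0 0 0 0 0 1" --pt "0 0 0 0 0 0 1" --pt "0 0 0 0 0 0 1"

```text
clock: 46.65
ee_pos: [552.3, 50.6, 229.9]
ee_rot: [[-0.0, 0.028, 1.0], [-0.0, 1.0, -0.028], [-1.0, -0.0, -0.0]]
force: [0.1, 0.0, -3.0]
width: 26.8
```

Call:
servo_tool --pt "1 0 0 0 0 0 1" --pt "0 0 0 0 0 0 1" --pt "0 0 0 0 0 0 1"

```text
clock: 46.95
ee_pos: [552.3, 50.6, 228.9]
ee_rot: [[-0.0, 0.028, 1.0], [0.0, 1.0, -0.028], [-1.0, 0.0, -0.0]]
force: [0.2, 0.1, -3.6]
width: 26.5
```

Call:
servo_tool --pt "1 0 0 0 0 0 1" --pt "0 0 0 0 0 0 1" --pt "0 0 0 0 0 0 1"

```text
clock: 47.25
ee_pos: [552.6, 50.6, 228.8]
ee_rot: [[0.001, 0.028, 1.0], [-0.0, 1.0, -0.028], [-1.0, 0.0, 0.001]]
force: [-2.6, 0.8, 4.6]
width: 26.5
```

Call:
servo_tool --pt "1 0 0 0 0 0 1" --pt "0 0 0 0 0 0 1" --pt "0 0 0 0 0 0 1"

```text
clock: 47.55
ee_pos: [552.7, 50.6, 228.8]
ee_rot: [[0.001, 0.028, 1.0], [-0.0, 1.0, -0.028], [-1.0, -0.0, 0.001]]
force: [-5.5, 1.1, 10.3]
width: 26.6
```

Call:
servo_tool --pt "-1 0 0 0 0 0 1" --pt "0 0 0 0 0 0 0" --pt "0 0 0 0 0 0 0" --pt "0 0 0 0 0 0 0" --pt "0 0 0 0 0 0 0"

```text
clock: 48.05
ee_pos: [552.4, 50.5, 227.8]
ee_rot: [[0.0, 0.028, 1.0], [-0.0, 1.0, -0.028], [-1.0, -0.0, 0.0]]
force: [0.6, -0.1, -0.3]
width: 82.6
```

Call:
servo_tool --pt "-30 0 0 0 0 0 0" --pt "-45 0 0 0 0 0 0" --pt "-45 0 0 0 0 0 0" --pt "-45 0 0 0 0 0 0" --pt "-45 0 0 0 0 0 0"

```text
clock: 48.55
ee_pos: [552.1, 50.6, 439.7]
ee_rot: [[0.0, 0.028, 1.0], [-0.0, 1.0, -0.028], [-1.0, -0.0, 0.0]]
force: [1.3, -0.5, -0.2]
width: 85.4
```

Call:
servo_tool --pt "-25 -45 0 0 0 0 0" --pt "-10 -45 -20 0 0 0 0" --pt "0 -20 -40 0 0 0 0" --pt "0 0 0 0 0 0 0" --pt "0 0 0 0 0 0 0"

```text
clock: 49.05
ee_pos: [489.1, -56.6, 472.3]
ee_rot: [[0.001, 0.029, 1.0], [-0.0, 1.0, -0.029], [-1.0, -0.0, 0.001]]
force: [-0.1, 0.5, -0.1]
width: 85.4
```

Run:
```python
from h import *
avg(2)
snap("wrist","w21",None,1.5)
snap("top","t21",(150,80,350,260),3.5)
snap("side","s21",(180,80,380,260),3.5)
```

```text
avg [489.8 -56.  472.2] sd [0.1 0.1 0. ] F [-0.1  0.3  0.3] yaw -1.6 w 85.4 t 49.15
```

View pics/w21.png

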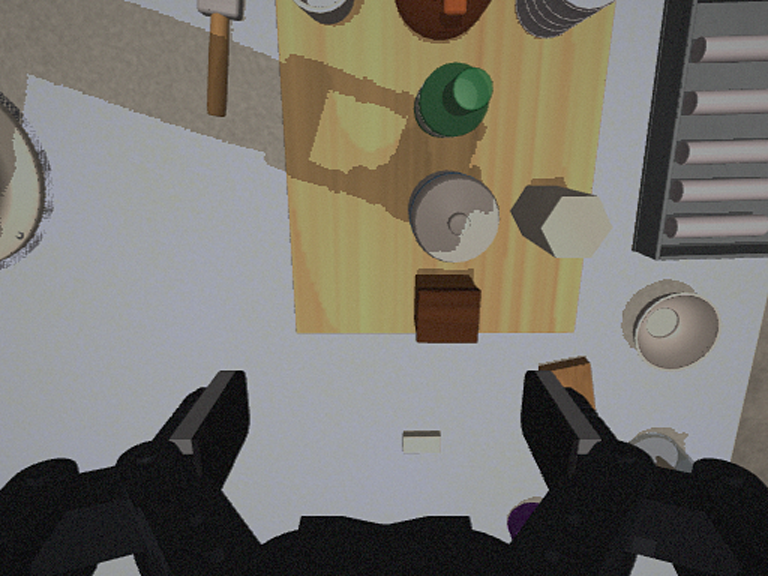

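View pics/t21.png

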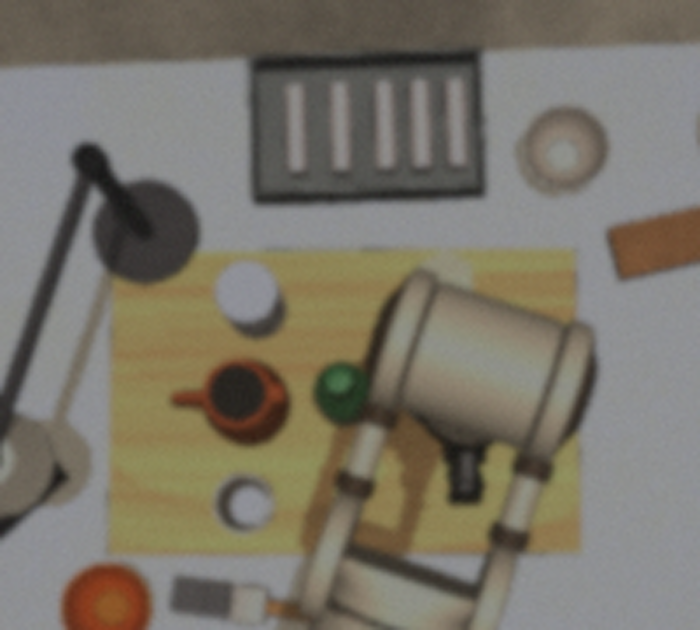

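View pics/s21.png

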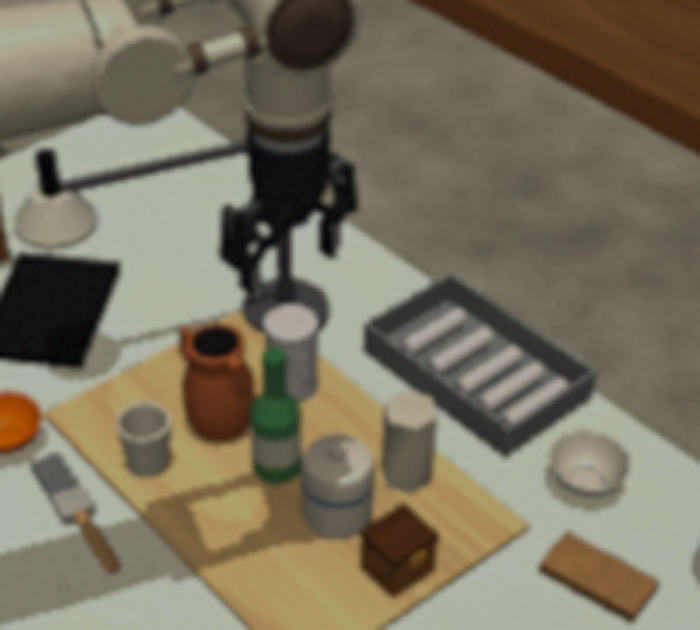

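Run:
```python
from h import *
d,im=snap("wrist"); f=lambda u,v,z:onz(d,u/1.5,v/1.5,z)[:2]
t,_=snap("top"); g=lambda u,v,z:onz(t,150+u/3.5,80+v/3.5,z)[:2]
y=-0.03;R=np.array([[np.cos(y),-np.sin(y)],[np.sin(y),np.cos(y)]])
cr=f(459,221,126);ju=g(238,390,147)
P=dict(bottle=f(474,89,197),prism=f(569,225,122),casket=f(447,315,79),bottle_t=g(343,380,197),can=g(247,292,122),cup=g(245,504,84))
print("crock",cr,"jug",ju)
for k,v in P.items(): print(k,v,"jug",R.T@(v-ju),"crock",R.T@(v-cr))
```

```text
crock [555.7 -50.1] jug [550.4 152.4]
bottle [553.1  51.6] jug [   5.8 -100.7] crock [ -5.6 101.6]
prism [655.4 -57. ] jug [ 111.2 -206.2] crock [99.8 -4. ]
casket [ 552.3 -156.9] jug [  11.2 -309.1] crock [  -0.2 -106.8]
bottle_t [550.7  44.1] jug [   3.5 -108.3] crock [-7.9 93.9]
can [655.7 144.1] jug [105.5  -5.2] crock [ 94.1 197.1]
cup [437.8 154.6] jug [-112.6   -1.3] crock [-124.  201.]
```

Run:
```python
from h import *
rows([(480,350,460,-110)],0,45)
```

```text
from [489.9 -55.8 472. ] yaw -1.5 w 85.4 F [ 0.4  0.2 -0.6] t 49.4
[[1, 29, -1, 8, 0, 0, 0], [1, 28, -6, 7, 0, 0, 0], [1, 28, -9, 8, 0, 0, 0], [0, 26, -13, 8, 0, 0, 0], [1, 24, -16, 8, 0, 0, 0]]
[[1, 22, -19, 7, 0, 0, 0], [1, 19, -22, 8, 0, 0, 0], [1, 16, -24, 8, 0, 0, 0], [1, 12, -26, 8, 0, 0, 0], [1, 8, -28, 7, 0, 0, 0]]
[[0, 5, -29, 8, 0, 0, 0], [1, 1, -29, 8, 0, 0, 0], [1, -3, -29, 8, 0, 0, 0], [1, -7, -28, 7, 0, 0, 0]]
end [479.6 350.3 460. ] -109.54113888763275
```

Call:
servo_tool --pt "1 29 -1 8 0 0 0" --pt "1 28 -6 7 0 0 0" --pt "1 28 -9 8 0 0 0" --pt "0 26 -13 8 0 0 0" --pt "1 24 -16 8 0 0 0"

```text
clock: 49.9
ee_pos: [485.9, 90.2, 468.2]
ee_rot: [[0.0, 0.655, 0.756], [-0.0, 0.756, -0.655], [-1.0, 0.0, 0.0]]
force: [-0.0, -0.2, -0.1]
width: 85.5
```

Call:
servo_tool --pt "1 22 -19 7 0 0 0" --pt "1 19 -22 8 0 0 0" --pt "1 16 -24 8 0 0 0" --pt "1 12 -26 8 0 0 0" --pt "1 8 -28 7 0 0 0"

```text
clock: 50.4
ee_pos: [482.5, 235.1, 462.9]
ee_rot: [[-0.0, 0.981, 0.193], [-0.0, 0.193, -0.981], [-1.0, -0.0, 0.0]]
force: [-0.1, -0.2, -0.2]
width: 85.2
```

Call:
servo_tool --pt "0 5 -29 8 0 0 0" --pt "1 1 -29 8 0 0 0" --pt "1 -3 -29 8 0 0 0" --pt "1 -7 -25 7 0 0 0" --pt "0 0 0 0 0 0 0"

```text
clock: 50.9
ee_pos: [478.2, 349.8, 459.1]
ee_rot: [[-0.002, 0.943, -0.333], [0.0, -0.333, -0.943], [-1.0, -0.002, 0.0]]
force: [-0.1, -0.4, -0.6]
width: 85.7
```

Call:
servo_tool --pt "0 0 0 0 0 0 0" --pt "0 0 0 0 0 0 0"

```text
clock: 51.1
ee_pos: [479.1, 346.4, 460.2]
ee_rot: [[0.0, 0.942, -0.335], [-0.0, -0.335, -0.942], [-1.0, 0.0, 0.0]]
force: [0.4, -0.2, -0.1]
width: 85.1
```

Run:
```python
from h import *
avg(2)
d,im=snap("wrist","w22",None,1.5)
print(proj(d,(483.5,364.6,337))*1.5)
```

```text
avg [479.2 346.1 460.3] sd [0. 0. 0.] F [0.2 0.5 0.3] yaw -109.6 w 85.3 t 51.20
[339.2 325.1]
```

View pics/w22.png

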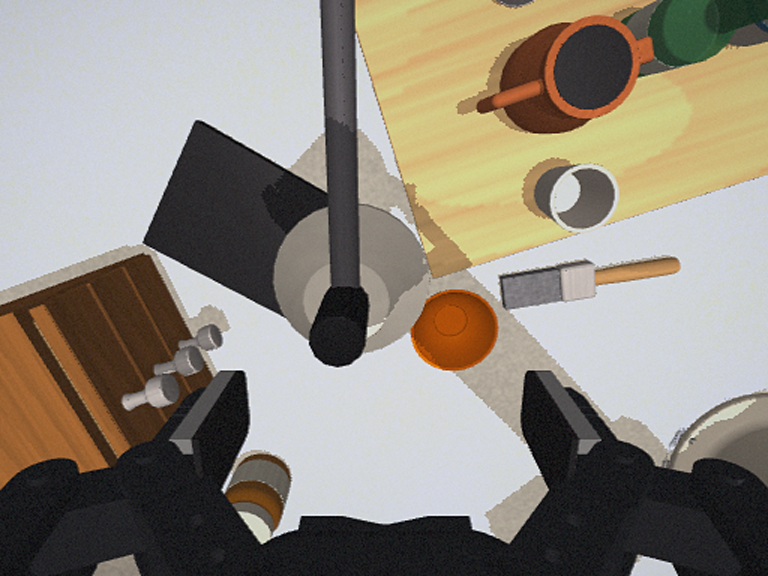

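Run:
```python
from h import *
d,im=snap("wrist","w22k",(180,170,280,270),6)
print(onz(d,337/1.5,340/1.5,337))
```

```text
[477.1 368.2 337. ]
```

View pics/w22k.png

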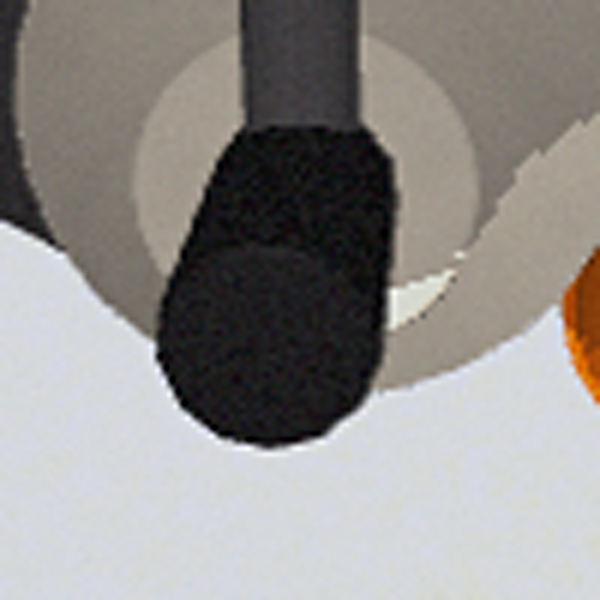

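Call:
servo_tool --pt "0 -9 -20 0 0 0 0" --pt "0 0 0 0 0 0 0" --pt "42 0 0 0 0 0 0" --pt "42 0 0 0 0 0 0" --pt "0 0 0 0 0 0 0"

```text
clock: 51.8
ee_pos: [474.9, 366.9, 368.8]
ee_rot: [[-0.012, 0.942, -0.336], [-0.006, -0.336, -0.942], [-1.0, -0.009, 0.01]]
force: [-0.8, 0.1, -1.3]
width: 85.0
```

Call:
servo_tool --pt "0 0 0 0 0 0 1" --pt "0 0 0 0 0 0 1" --pt "0 0 0 0 0 0 1" --pt "0 0 0 0 0 0 1" --pt "0 0 0 0 0 0 1"

```text
clock: 52.3
ee_pos: [477.7, 369.1, 378.5]
ee_rot: [[0.003, 0.942, -0.335], [0.002, -0.335, -0.942], [-1.0, 0.003, -0.003]]
force: [0.2, 0.3, 6.2]
width: 24.4
```

Run:
```python
from h import *
s=readout.get_state();p=avg(2);h=np.array([751,269.5])
v=p[:2]-h;r=np.linalg.norm(v);a=np.arctan2(v[1],v[0]);print(r,np.degrees(a))
tot=-67.9;n=14
w=[(h[0]+r*np.cos(a-np.radians(tot*i/n)),h[1]+r*np.sin(a-np.radians(tot*i/n)),p[2],yawof(np.array(s["ee_rot"]))-tot*i/n) for i in range(1,n+1)]
rows(w,1)
```

```text
avg [477.7 369.1 378.5] sd [0. 0. 0.] F [-0.2 -0.1  5.8] yaw -109.6 w 24.7 t 52.40
290.86613866846807 159.97989320589213
from [477.7 369.1 378.5] yaw -109.6 w 24.7 F [-0.9  0.5  5.5] t 52.4
[[0, 1, 25, -5, 0, 0, 1], [0, 1, 24, -5, 0, 0, 1], [0, 0, 25, -5, 0, 0, 1], [0, 1, 24, -4, 0, 0, 1], [0, 1, 25, -5, 0, 0, 1]]
[[0, 1, 25, -5, 0, 0, 1], [0, 1, 24, -5, 0, 0, 1], [0, 1, 25, -5, 0, 0, 1], [0, 1, 24, -5, 0, 0, 1], [0, 0, 25, -5, 0, 0, 1]]
[[0, 1, 25, -4, 0, 0, 1], [0, 1, 24, -5, 0, 0, 1], [0, 1, 25, -5, 0, 0, 1], [0, 1, 24, -5, 0, 0, 1]]
end [555.8  54.2 378.2] -41.59820170000306
```

Call:
servo_tool --pt "0 1 25 -5 0 0 1" --pt "0 1 24 -5 0 0 1" --pt "0 1 25 -5 0 0 1" --pt "0 1 24 -4 0 0 1" --pt "0 1 25 -5 0 0 1"

```text
clock: 52.9
ee_pos: [462.2, 247.3, 378.5]
ee_rot: [[0.006, 0.997, 0.081], [0.002, 0.081, -0.997], [-1.0, 0.006, -0.002]]
force: [7.9, 1.0, 2.2]
width: 24.3
```

Call:
servo_tool --pt "0 1 25 -5 0 0 1" --pt "0 1 24 -5 0 0 1" --pt "0 1 25 -5 0 0 1" --pt "0 1 24 -5 0 0 1" --pt "0 1 25 -5 0 0 1"

```text
clock: 53.4
ee_pos: [498.3, 130.5, 378.5]
ee_rot: [[0.008, 0.87, 0.494], [0.003, 0.494, -0.87], [-1.0, 0.008, 0.001]]
force: [10.3, 5.4, 2.2]
width: 24.2
```

Run:
```python
from h import *
s=readout.get_state();p=np.array(s["ee_pos"]);h=np.array([751,269.5])
v=p[:2]-h;r=np.linalg.norm(v);a=np.degrees(np.arctan2(v[1],v[0]));print(r,a,p,s["force"],yawof(np.array(s["ee_rot"])))
tot=-(-131.9-a);n=5
w=[(h[0]+291*np.cos(np.radians(a-tot*i/n)),h[1]+291*np.sin(np.radians(a-tot*i/n)),p[2],yawof(np.array(s["ee_rot"]))-tot*i/n) for i in range(1,n+1)]
rows(w,1)
```

```text
288.4255150287114 -151.17794974037426 [498.3 130.5 378.5] [10.3  5.4  2.2] -60.41678615672263
from [498.3 130.5 378.5] yaw -60.4 w 24.2 F [10.3  5.4  2.2] t 53.4
[[0, -2, 20, -4, 0, 0, 1], [0, 0, 19, -4, 0, 0, 1], [0, 0, 20, -4, 0, 0, 1], [0, 1, 19, -3, 0, 0, 1], [0, 0, 20, -4, 0, 0, 1]]
end [556.5  52.6 378.7] -41.41729676370889
```

Call:
servo_tool --pt "0 -1 20 -4 0 0 1" --pt "0 0 20 -4 0 0 1" --pt "0 0 20 -4 0 0 1" --pt "0 1 18 -3 0 0 1" --pt "0 0 15 -3 0 0 1"

```text
clock: 53.9
ee_pos: [554.8, 58.7, 378.5]
ee_rot: [[0.011, 0.674, 0.738], [0.008, 0.738, -0.675], [-1.0, 0.013, 0.003]]
force: [12.9, 14.5, 2.5]
width: 24.7
```

Call:
servo_tool --pt "0 0 0 0 0 0 1" --pt "0 0 0 0 0 0 1"

```text
clock: 54.1
ee_pos: [554.6, 59.0, 378.5]
ee_rot: [[0.011, 0.676, 0.737], [0.007, 0.737, -0.676], [-1.0, 0.012, 0.003]]
force: [12.5, 12.1, 2.1]
width: 24.6
```

Run:
```python
from h import *
avg(2)
snap("wrist","w23",None,1.5)
```

```text
avg [554.4  59.2 378.5] sd [0. 0. 0.] F [12.6 11.1  2. ] yaw -42.5 w 24.2 t 54.20
```

View pics/w23.png

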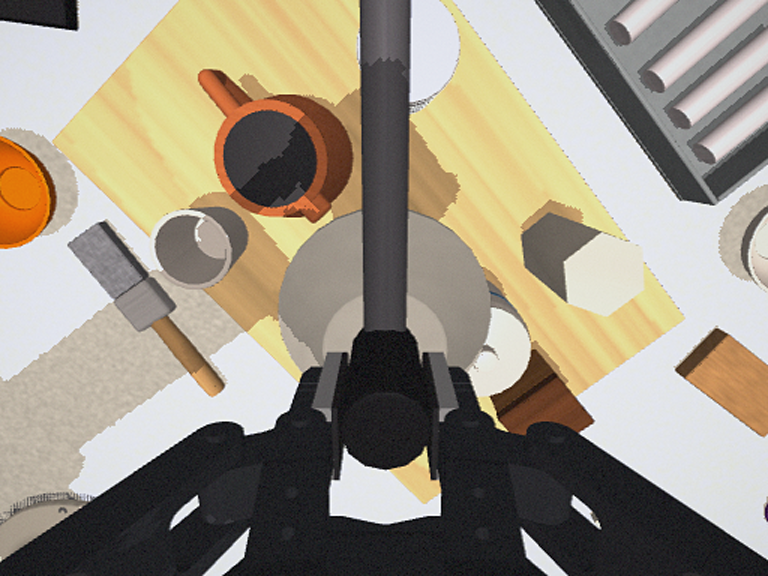

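Call:
servo_tool --pt "0 2 7 -1 0 0 1" --pt "0 1 0 0 0 0 1" --pt "0 0 0 0 0 0 1" --pt "0 0 0 0 0 0 0" --pt "0 0 0 0 0 0 0"

```text
clock: 54.75
ee_pos: [558.7, 53.9, 376.0]
ee_rot: [[-0.001, 0.664, 0.748], [-0.0, 0.748, -0.664], [-1.0, -0.001, -0.0]]
force: [-0.2, 0.6, 1.3]
width: 52.9
```

Call:
servo_tool --pt "0 0 0 0 0 0 0" --pt "0 0 0 0 0 0 0" --pt "-30 0 0 0 0 0 0" --pt "-45 0 0 0 0 0 0" --pt "-45 0 0 0 0 0 0"

```text
clock: 55.25
ee_pos: [558.4, 54.0, 496.7]
ee_rot: [[-0.002, 0.664, 0.748], [0.0, 0.748, -0.664], [-1.0, -0.001, -0.002]]
force: [1.2, -0.3, 0.5]
width: 85.3
```

Call:
servo_tool --pt "-20 -40 10 0 0 0 0" --pt "-10 -45 10 0 0 0 0" --pt "0 -45 10 0 0 0 0" --pt "0 -45 10 0 0 0 0" --pt "0 0 0 0 0 0 0"

```text
clock: 55.75
ee_pos: [470.6, -107.3, 526.3]
ee_rot: [[-0.001, 0.669, 0.743], [-0.002, 0.743, -0.669], [-1.0, -0.002, 0.001]]
force: [0.4, 1.1, 0.1]
width: 85.3
```

Run:
```python
from h import *
avg(2)
rows([(300,-420,450,-90)],0,45)
snap("wrist","w24",None,1.5)
snap("side","s24",(150,80,400,270),3)
```

```text
avg [ 471.9 -104.8  526.2] sd [0.3 0.6 0. ] F [0.1 0.1 0.1] yaw -41.7 w 85.3 t 55.85
from [ 472.2 -104.1  526.1] yaw -41.7 w 85.3 F [0.3 0.  0.1] t 55.85
[[8, -39, 9, 5, 0, 0, 0], [9, -38, 13, 6, 0, 0, 0], [8, -36, 16, 5, 0, 0, 0], [9, -35, 19, 5, 0, 0, 0], [8, -33, 23, 6, 0, 0, 0]]
[[9, -31, 26, 5, 0, 0, 0], [8, -28, 28, 6, 0, 0, 0], [9, -25, 31, 5, 0, 0, 0], [8, -23, 33, 5, 0, 0, 0]]
end [ 299.5 -419.7  450. ] -89.73598880727
```

View pics/w24.png

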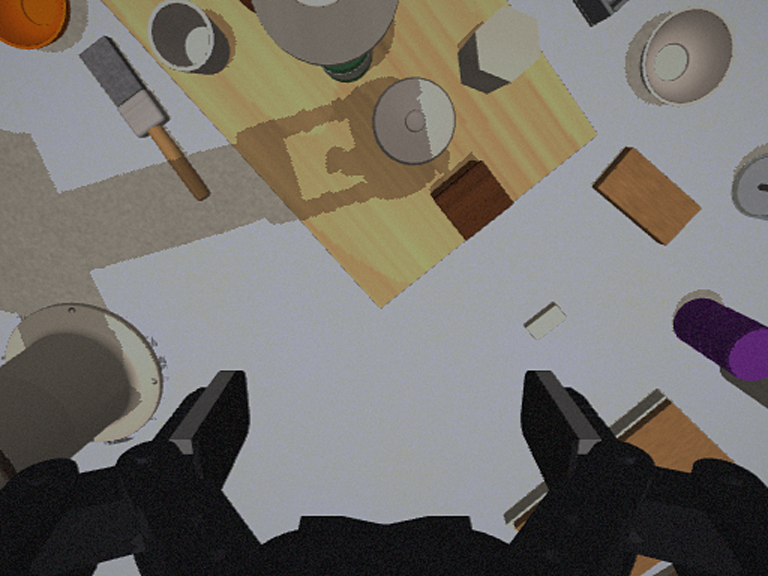

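View pics/s24.png

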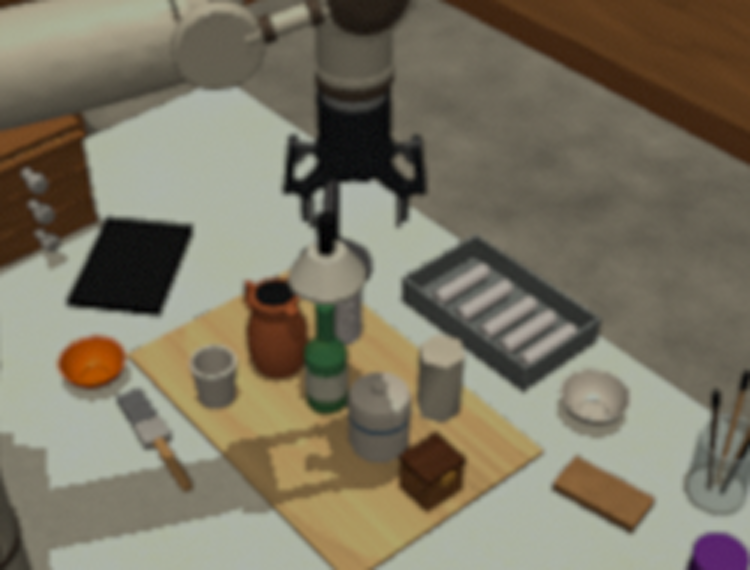

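Everything stands; now retract for an unobstructed top view.

Call:
servo_tool --pt "8 -39 9 5 0 0 0" --pt "9 -38 13 6 0 0 0" --pt "8 -36 16 5 0 0 0" --pt "9 -35 19 5 0 0 0" --pt "8 -33 23 6 0 0 0"

```text
clock: 56.45
ee_pos: [377.9, -279.2, 483.7]
ee_rot: [[0.0, 0.931, 0.364], [0.0, 0.364, -0.931], [-1.0, 0.0, -0.0]]
force: [0.7, -0.8, 0.1]
width: 85.2
```

Call:
servo_tool --pt "9 -31 26 5 0 0 0" --pt "8 -28 28 6 0 0 0" --pt "9 -25 31 5 0 0 0" --pt "0 0 0 0 0 0 0" --pt "0 0 0 0 0 0 0"

```text
clock: 56.95
ee_pos: [321.1, -384.0, 457.6]
ee_rot: [[-0.0, 0.995, 0.095], [0.002, 0.095, -0.995], [-1.0, -0.0, -0.002]]
force: [-0.0, 0.2, 0.2]
width: 85.4
```

Run:
```python
from h import *
avg(4)
snap("top","t25",(170,80,370,260),3.5)
snap("side","s25",(200,80,400,260),3.5)
```

```text
avg [ 321.6 -383.4  458.6] sd [0.1 0.1 0.2] F [ 0.1  0.6 -0. ] yaw -84.4 w 85.4 t 57.15
```

View pics/t25.png

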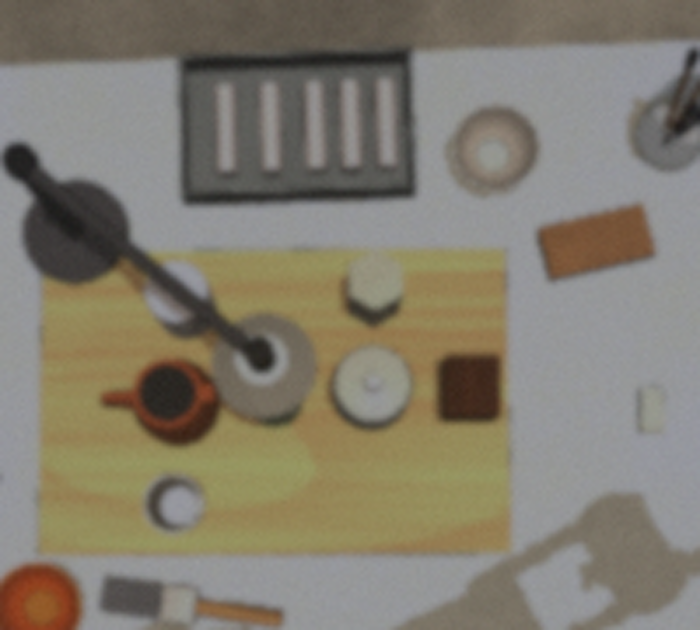

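View pics/s25.png

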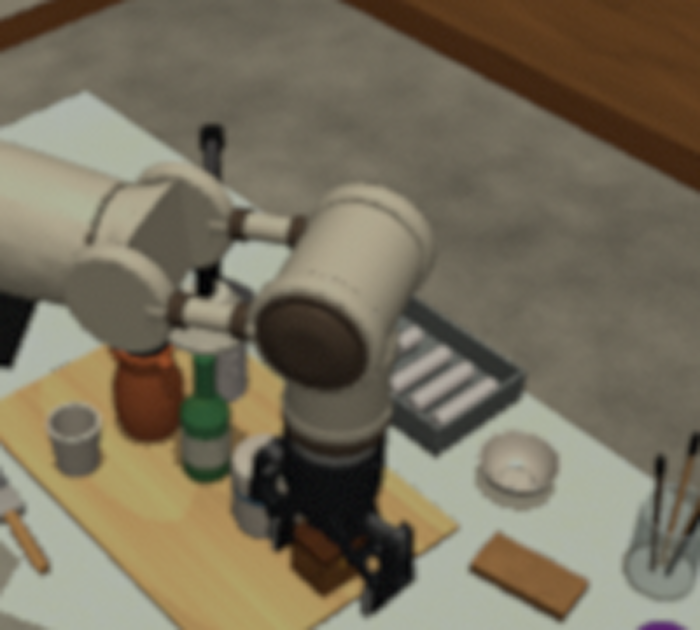

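Run:
```python
from h import *
t,_=snap("top"); g=lambda u,v,z:onz(t,170+u/3.5,80+v/3.5,z)[:2]
y=-0.03;R=np.array([[np.cos(y),-np.sin(y)],[np.sin(y),np.cos(y)]])
cr=g(373,383,126);ju=g(168,391,147)
P=dict(prism=g(375,283,122),casket=g(470,387,79),can=g(177,292,122),cup=g(175,504,84))
print("crock",cr,"jug",ju,"knob",g(262,353,337),"mid",g(273,401,12), g(274.5,400,12))
for k,v in P.items(): print(k,v,"jug",R.T@(v-ju),"crock",R.T@(v-cr))
```

```text
crock [553.7 -55.6] jug [549.4 152.5] knob [556.3  47.7] mid [551.6  51.7] [552.7  50. ]
prism [658.5 -61.4] jug [ 115.5 -210.5] crock [104.9  -2.6]
casket [ 552.3 -159.6] jug [  12.3 -311.8] crock [   1.7 -104. ]
can [655.7 144.1] jug [106.5  -5.2] crock [ 95.9 202.7]
cup [437.8 154.6] jug [-111.6   -1.3] crock [-122.2  206.6]
```

```bash
python3 -c "
from rig import workorder; print(workorder.sign_off())"
```

```text
the job is handed in; nothing more can be done
None
```

The still life is set up and handed in at about 57 s of the 210 s allowed. All five things were on the table. I swung the lamp clear to about 1.2 rad (estimated from the knob positions). Then I stood the can, prism, casket, cup and bottle on the board, and swung the lamp back.

The casket was knocked about 25 mm aside just after I released it. The next look showed this, so I regripped it and put it back square with the crock.

My last checks, from the camera images (good to a few mm):

| Thing | Neighbour | Distance to neighbour's centre | Sideways |
|---|---|---|---|
| Can | behind the jug | 106 mm | −5 mm |
| Cup | in front of the jug | 112 mm | −1 mm |
| Prism | behind the crock | 105 mm | −3 mm |
| Casket | right of the crock | 104 mm | 2 mm |
| Bottle | between jug and crock | 101–108 mm from the jug, 94–102 mm from the crock | within 8 mm in depth |

- **Lamp:** the knob is about 4 mm from the middle of the board.
- **Everything else:** all five things stand upright. The jug and the crock are within about 2 mm of their starting positions by the top camera. The bystanders look unmoved, though I did not measure them again at the end. The gripper is open and well clear of everything.
- **Disagreements:** the wrist and top cameras differed by up to about 8 mm on the bottle and about 6 mm on the crock, which is within the tolerances. The bottle was last measured before the lamp came back over it; after that the lamp partly hid it from above, and I only saw in the side view that it still stands.

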